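# Pack the sample case

## Robot

A 6-joint arm with a two-finger parallel gripper is mounted at the origin on the work surface. World frame = base frame: x ahead of the robot, y to its left, z up, the work surface at z = 0. Lengths are in m, angles in degrees, forces in N, time in s.
With the tool pointing down it reaches from about 0.4 to 0.825 m from the base axis. Payload 7 kg.
Tool frame: the origin (TCP) lies at the very end of the fingers, on their centre line; the grasp point (between the pads) lies 19 mm behind it (bot.grip_point_offset is the distance from the TCP to the grasp point, in m); z points along the fingers, y is the direction in which the jaws open and shut (so a half turn about z gives the same grasp; the last joint's range is limited). The gripper opens to 85 mm and grips with 20 to 120 N. Pads are 22 mm wide; open, the fingers measure 114 mm over their backs; the gripper's body (76 mm by 85 mm) begins 54 mm behind the grasp point. The pads swing forward as they close: fully open they stand 13 mm farther back than shut.
Start: joints at [82.741, 20.546, 0.682, 0, -70.136, -16.507], TCP at [0.272, 0.618, 0.203] pointing down, gripper open.
Joint ranges: [-176.03, 176.03], [-82.01, 121.73], [-58.28, 71.71], [-173.87, 95.51], [-174.79, -0.11], [-173.66, 173.66]. Speed limits (degrees/s): [136.94, 136.94, 172.46, 180, 180, 180].

## Interface

Orientations are given as [roll, pitch, yaw] about the fixed x, y, z axes, in that order (R = Rz(yaw) Ry(pitch) Rx(roll)).
In Python, from plant import bot gives the robot as it stands. The module is installed in compiled form; this text tells all that it offers.
- The arm moves only by the tool apply_moves, never from a script. Its argument "motion" is a list of rows, each a list of 3 entries, a list of its own where there are three numbers: the closure, from -1 (fully open) to 1 (shut), then the shift along the tool's x, y, z in mm, then the turn about the tool's z in degrees. A call has exactly 10 rows; each row is the pose to reach, as a shift and turn from the pose measured when the call began, along the tool's axes at that moment; what a row does not reach only later rows make up. A row lasts 1/8 s, in which the tool goes at most 62.5 mm and 10.7 degrees, less where a joint would pass 70% of its speed; a pose out of reach is approached as far as the arm can. A call with a gripper value outside its range is refused whole. The fingers move at their own pace and stop on an object; "newtons" is the grip in N (left out, the last holds). Time passes only in rows, so rows that repeat a pose let the fingers close, or fill a call up. It gives the time, the measured TCP pose, the force and the opening at its end, in the units of the state.
- bot.observe(): the state, without advancing time (a new reading comes with each control period).
- bot.get_image(name): name is "side" or "top" or "wrist"; returns the picture (400x640x3 uint8, blue, green, red); there is no depth.
- bot.get_calibration(name): a dict with "fx", "fy", "cx", "cy" (pixels), "world_to_cam" (4x4, takes a point from world to camera coordinates); the wrist camera has in their place "mount" (4x4, takes a point from camera to tool coordinates, whose origin is the TCP and whose axes are the flange's). Camera axes: x right, y down, z forward; pixel columns grow to the right and rows downward; lengths in m; the calibration is good to about 2 mm. The wrist camera is an equidistant fisheye: a pixel r from the principal point sees the ray r / f radians off the axis. A picture is of the moment at which its call begins: read the wrist's pose just before it. get_calibration takes no time and is no camera call.
- bot.sign_off(): hands the job in, once; it reports no verdict.
Trained networks look in the newest picture that a camera, given by its name, has taken for a name from the list of things; names that differ only in an ending like _2 or _b are one class to them, and where a whole thing is asked for, a point or a joint stands for the part that bears it (a point fixed in the world has none). Each returns a list of dicts, best first, with "p" (0 to 1); they miss things now and then, are a little off and sometimes report something else, mostly with a low value. They report only what shows in the picture. A call takes as long as a camera call. They do not tell look-alikes from the thing itself.
- bot.trace(camera, name): "mask" (400x640 bool, what is visible of it).
- bot.mark_of(camera, name): "point" ([x, y, z] in m, in world coordinates, good to about 4 mm: a listed point, or the origin of a listed thing).
The state is a dict: "time_s": time; "joints": joint angles; "joint_velocities": joint speeds; "joint_torque": joint torques, N m; "ee_pos": TCP position; "orientation": TCP orientation; "wrist_force": force on the tool from outside, world axes, zero at the start; "moment": the same for the moment, N m; "grip_width": finger opening in m.
Only numpy, scipy, OpenCV 4.12 (cv2) and the standard library are available. Lean on these libraries where they do the work, as an engineer would, in place of code of your own. Each camera call takes 0.05 s, during which the arm holds its last target. There are 200 camera calls.

## Task

Pack the sample case on the dispatch desk: press its orange button to free the sprung lid, and steady the lid by hand as it opens all the way, so that it never flies up. Then stand every sample bottle on the desk upright in a pocket of its own, and push the lid shut until the catch holds it. Do not disturb the fruit tray, the tape roll or the mug.

Things in the scene. Friction and masses are not known exactly. Their poses are not given: they have to be found in the camera images.
- case: Sample case fixed to the desk, an open grey box 200 (its x) x 210 (y) x 108 mm high, walls 6 mm. Origin: centre of its underside, z up. A blue lid hinges on top of its +y wall; the black catch housing (64 x 40, 110 mm high) with an orange button stands outside its -y wall. Inside, a wooden insert, top 42 mm above the desk, has six square pockets: 3 along x at 60 mm, 2 along y at 80 mm.
- lid (a joint): Angle of the blue lid, rad: 0 shut, 1.85 fully open at its stop, leaning back past upright. A spring pushes it open (1.5 N at the front edge when shut) and flings it up once the catch lets go; it also keeps it open. Flat panel 200 x 210 x 8 mm, 0.35 kg; when shut its underside lies on the rim, 108 mm above the desk.
- lid_edge (a point): Middle of the lid's front (free) edge, on its upper face: 210 mm from the hinge line, 116 mm above the desk when shut. A steel striker 50 mm wide hangs 15 mm below the panel there, 8 mm proud of the edge.
- hinge (a point): Middle of the lid's hinge line, at the top of the case's +y wall, 108 mm above the desk; the hinge line runs along the case's x, and the lid's underside turns about it.
- button (a joint): Travel of the orange catch button, m: 0 up, 0.006 fully down. It takes about 2 N to start, 4 N to press fully, and springs back; pressed about 5 mm it lets the lid go. The catch is sprung: pushing the lid shut (up to about 10 N near its front edge, fully down) clicks it in again, the button dipping meanwhile.
- button_top (a point): Centre of the button's flat top, 44 mm (case x) by 24 mm (case y), 24 mm outside the lid's front edge in the case's -y. It stands 130 mm above the desk, 14 mm higher than the shut lid's upper face; 8 mm higher when fully pressed, so the lid can pop up 8 mm beside it.
- pocket0 (a point): Centre of the floor of pocket 0 of the case, 15 mm above the desk; the pocket is 50 mm square and 27 mm deep.
- pocket1 (a point): Centre of the floor of pocket 1 of the case, 15 mm above the desk; the pocket is 50 mm square and 27 mm deep.
- pocket2 (a point): Centre of the floor of pocket 2 of the case, 15 mm above the desk; the pocket is 50 mm square and 27 mm deep.
- pocket3 (a point): Centre of the floor of pocket 3 of the case, 15 mm above the desk; the pocket is 50 mm square and 27 mm deep.
- pocket4 (a point): Centre of the floor of pocket 4 of the case, 15 mm above the desk; the pocket is 50 mm square and 27 mm deep.
- pocket5 (a point): Centre of the floor of pocket 5 of the case, 15 mm above the desk; the pocket is 50 mm square and 27 mm deep.
- bottle1: Sample bottle, green, standing upright: round body 46 mm in diameter and 66 mm high, then a cap 28 mm in diameter up to 90 mm; about 0.22 kg, most of it in its 12 mm steel foot. Origin: centre of its underside, z towards the cap. May be absent. Any bottle goes in any pocket.
- bottle2: Sample bottle, yellow, standing upright: round body 46 mm in diameter and 66 mm high, then a cap 28 mm in diameter up to 90 mm; about 0.22 kg, most of it in its 12 mm steel foot. Origin: centre of its underside, z towards the cap. May be absent. Any bottle goes in any pocket.
- bottle3: Sample bottle, red, standing upright: round body 46 mm in diameter and 66 mm high, then a cap 28 mm in diameter up to 90 mm; about 0.22 kg, most of it in its 12 mm steel foot. Origin: centre of its underside, z towards the cap. May be absent. Any bottle goes in any pocket.
- bottle4: Sample bottle, white with a black cap, standing upright: round body 46 mm in diameter and 66 mm high, then a cap 28 mm in diameter up to 90 mm; about 0.22 kg, most of it in its 12 mm steel foot. Origin: centre of its underside, z towards the cap. May be absent. Any bottle goes in any pocket.
- bottle5: Sample bottle, blue, standing upright: round body 46 mm in diameter and 66 mm high, then a cap 28 mm in diameter up to 90 mm; about 0.22 kg, most of it in its 12 mm steel foot. Origin: centre of its underside, z towards the cap. May be absent. Any bottle goes in any pocket.
- fruit: Bystander: cardboard tray of persimmons, 145 x 280 x 95 mm. Origin: centre of its underside.
- tape: Bystander: roll of brown packing tape lying flat, 104 mm across, 48 mm high. Origin: centre of its underside.
- mug: Bystander: blue mug, 80 mm across, 95 mm high, handle to its +y. Origin: centre of its underside.
Mind the look-alikes: they are no part of the job. What is shaped like the bottle1 but purple is not meant.

How it is judged:
By the outcome, as a careful person would: the job done as asked, in the order asked, and still so for the second after the job is handed in, with the robot touching nothing.
Of bottle1, bottle2, bottle3, bottle4, bottle5 only 3 to 5 are there at a start; the rules pass over those that are not, and their reading is None.
At some moment in a run one of bottle1, bottle2, bottle3, bottle4, bottle5 may be knocked a few centimetres aside while the robot is not near it.
Once in a run the grip may slacken for a moment while it holds something.
It also fails if it takes over 210 s, if anything falls off the work surface, if the arm or the gripper's body presses on something with over 40 N, if the wrist force passes 120 N, or if a joint passes its speed limit or range.

## Working session

There is one attempt and no reset: what is moved stays moved. The work goes in short steps, Python scripts to look and compute and a tool call to move; the robot and the scene stay as the last step left them, time stands still between calls to the robot, and variables do not carry over. Pictures are saved under pics/ and viewed, about 12 in all and at most 16, crops included, and the job is handed in when it is done.

Besides the shell and the picture viewer there is one more tool, called as name(argument=value, ...), one argument or row to a line, values as JSON. apply_moves: Moves the arm, as the interface text tells. Its arguments: {"type":"object","properties":{"motion":{"type":"array","items":{"type":"array"}},"newtons":{"type":"number"}},"required":["motion"]}

```bash
mkdir -p pics
python3 - <<'E'
from plant import bot
import cv2,numpy as np
s=bot.observe();print({k:np.round(v,3).tolist() for k,v in s.items()})
for c in ["side","top","wrist"]:
    cv2.imwrite(f"pics/{c}0.png",bot.get_image(c))
for c in ["side","top"]:
    for n in ["case","lid_edge","hinge","button_top","bottle1","bottle2","bottle3","bottle4","bottle5","fruit","tape","mug"]:
        r=bot.mark_of(c,n);print(c,n,[(round(d["p"],2),np.round(d["point"],3).tolist()) for d in r[:4]])
    k=bot.get_calibration(c);print(c,k)
print(bot.get_calibration("wrist"))
E
```

```text
{'time_s': 0.0, 'joints': [82.741, 20.591, 0.633, -0.02, -70.137, -16.507], 'joint_velocities': [-0.062, 0.009, 0.071, 0.005, 0.134, 0.043], 'joint_torque': [0.003, -58.332, 29.342, 6.936, -0.006, 0.0], 'ee_pos': [0.272, 0.617, 0.202], 'orientation': [179.904, -0.009, -23.772], 'wrist_force': [-0.246, 1.501, -1.092], 'moment': [-0.01, 0.006, 0.039], 'grip_width': 0.085}
side case [(0.58, [0.55, 0.111, 0.002])]
side lid_edge [(0.98, [0.531, 0.006, 0.113])]
side hinge [(0.71, [0.566, 0.212, 0.109])]
side button_top [(0.61, [0.526, -0.016, 0.131])]
side bottle1 [(0.85, [0.442, -0.066, -0.005]), (0.84, [0.559, -0.169, -0.003]), (0.79, [0.647, -0.089, -0.002]), (0.76, [0.598, -0.296, 0.0])]
side bottle2 [(0.85, [0.442, -0.066, -0.005]), (0.84, [0.559, -0.169, -0.003]), (0.79, [0.647, -0.089, -0.002]), (0.76, [0.598, -0.296, 0.0])]
side bottle3 [(0.85, [0.442, -0.066, -0.005]), (0.84, [0.559, -0.169, -0.003]), (0.79, [0.647, -0.089, -0.002]), (0.76, [0.598, -0.296, 0.0])]
side bottle4 [(0.85, [0.442, -0.066, -0.005]), (0.84, [0.559, -0.169, -0.003]), (0.79, [0.647, -0.089, -0.002]), (0.76,
[... 1966 characters left out ...]
3667904e-01, -2.12209496e-02, -1.10334803e-01,
         5.51976190e-01],
       [ 1.10638598e-01, -1.37147336e-02, -9.93766072e-01,
         1.42937825e+00],
       [ 0.00000000e+00,  0.00000000e+00,  0.00000000e+00,
         1.00000000e+00]])}
{'fx': 309.70691628693146, 'fy': 309.70691628693146, 'cx': 314.84998831204507, 'cy': 194.93990393608752, 'mount': array([[-4.43855587e-04, -9.65371115e-01, -2.60880074e-01,
         6.55769946e-02],
       [ 9.99999011e-01, -7.76618397e-04,  1.17245374e-03,
        -3.78759404e-04],
       [-1.33445724e-03, -2.60879296e-01,  9.65370505e-01,
        -1.70624081e-01],
       [ 0.00000000e+00,  0.00000000e+00,  0.00000000e+00,
         1.00000000e+00]])}
```

View pics/side0.png

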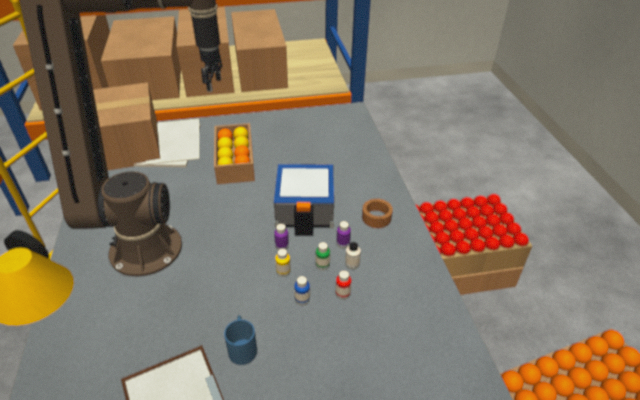

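View pics/top0.png

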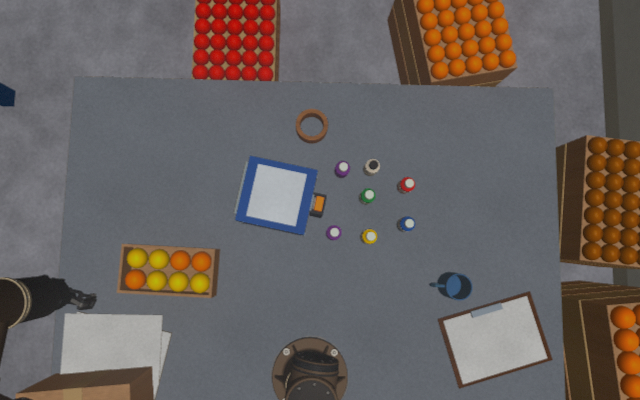

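The side view shows five bottles: yellow (282,262), green (322,255), white (353,255), blue (302,289) and red (343,284). There are also two purple decoys, at (281,236) and (343,233). In the top view the case is at about (278,196) with its button at (318,205), facing the bottles, turned about -10°.

```bash
cat > h.py <<'E'
from plant import bot
import numpy as np, cv2, json
from scipy.spatial.transform import Rotation as R
def pose():
    s=bot.observe(); return np.array(s["ee_pos"]),R.from_euler("xyz",s["orientation"],degrees=True),s
def go(xyz,yaw,p=None,r=None):
    "shift in mm in tool axes and turn about tool z"
    if p is None: p,r,_=pose()
    d=r.inv().apply(np.array(xyz)-p)*1000
    t=-(yaw-r.as_euler("xyz",degrees=True)[2]); t=(t+180)%360-180
    return np.round(d,1).tolist(),round(t,1)
def wproj(P,p,r):
    "world points -> wrist pixels"
    k=bot.get_calibration("wrist");M=k["mount"]
    c=(r.inv().apply(np.atleast_2d(P)-p)-M[:3,3])@M[:3,:3]
    th=np.arctan2(np.hypot(c[:,0],c[:,1]),c[:,2]);ph=np.arctan2(c[:,1],c[:,0])
    return np.c_[k["cx"]+k["fx"]*th*np.cos(ph),k["cy"]+k["fy"]*th*np.sin(ph)]
def wray(uv,p,r):
    k=bot.get_calibration("wrist");M=k["mount"]
    u,v=uv[0]-k["cx"],uv[1]-k["cy"];th=np.hypot(u,v)/k["fx"];ph=np.arctan2(v,u)
    c=np.array([np.sin(th)*np.cos(ph),np.sin(th)*np.sin(ph),np.cos(th)])
    return p+r.apply(M[:3,3]),r.apply(M[:3,:3]@c)
def wat(uv,z,p,r):
    o,d=wray(uv,p,r);return o+d*(z-o[2])/d[2]
def proj(P,cam):
    k=bot.get_calibration(cam);c=np.atleast_2d(P)@k["world_to_cam"][:3,:3].T+k["world_to_cam"][:3,3]
    return np.c_[k["cx"]+k["fx"]*c[:,0]/c[:,2],k["cy"]+k["fy"]*c[:,1]/c[:,2]]
def colour(img,uv,w=4):
    x,y=int(uv[0]),int(uv[1]);a=img[max(y-w,0):y+w+1,max(x-w,0):x+w+1].reshape(-1,3)
    if not len(a): return None
    hsv=cv2.cvtColor(np.median(a,0).astype(np.uint8).reshape(1,1,3),cv2.COLOR_BGR2HSV)[0,0]; return hsv.tolist()
def L(x,n=3): return np.round(x,n).tolist()
E
python3 - <<'E'
from h import *
for c in ["side","top"]:
    im=bot.get_image(c)
    for d in bot.mark_of(c,"bottle1"):
        q=np.array(d["point"]); print(c,round(d["p"],2),L(q),colour(im,proj(q+[0,0,.045],c)[0],2))
im=bot.get_image("top");m=bot.trace("top","lid")[0]["mask"].astype(np.uint8)
print(cv2.minAreaRect(cv2.findNonZero(m)))
k=bot.get_calibration("top");W=k["world_to_cam"]
b=cv2.boxPoints(cv2.minAreaRect(cv2.findNonZero(m)))
for u,v in b:
    d=W[:3,:3].T@[(u-k["cx"])/k["fx"],(v-k["cy"])/k["fy"],1];o=-W[:3,:3].T@W[:3,3];print(L(o+d*(.116-o[2])/d[2]))
print(go([.55,.10,.37],-10))
E
```

```text
side 0.92 [0.433, -0.174, 0.0] [26, 245, 223]
side 0.9 [0.598, -0.301, 0.005] [3, 239, 226]
side 0.88 [0.48, -0.29, -0.004] [107, 192, 170]
side 0.87 [0.651, -0.183, -0.001] [28, 35, 218]
side 0.87 [0.645, -0.09, -0.002] [145, 149, 128]
side 0.86 [0.56, -0.165, -0.004] [67, 180, 150]
side 0.56 [0.441, -0.062, -0.001] [147, 136, 144]
top 0.74 [0.655, -0.184, 0.002] [150, 5, 55]
top 0.73 [0.476, -0.292, -0.0] [34, 15, 132]
top 0.73 [0.642, -0.088, 0.004] [33, 17, 151]
top 0.62 [0.599, -0.293, 0.001] [38, 18, 152]
top 0.5 [0.432, -0.176, -0.004] [45, 14, 185]
top 0.47 [0.441, -0.065, -0.001] [50, 12, 186]
((277.4588317871094, 194.935302734375), (72.67171478271484, 67.3569107055664), 12.528807640075684)
[0.472, 0.233, 0.116]
[0.671, 0.197, 0.116]
[0.627, -0.018, 0.116]
[0.429, 0.022, 0.116]
([463.0, 361.8, -167.1], np.float64(-13.8))
```

apply_moves(
  motion=[
    [-0.4,[20,15,-60],-3],
    [-0.4,[70,50,-120],-6],
    [-0.4,[130,95,-167],-9],
    [-0.4,[185,140,-167],-13.8],
    [-0.4,[240,185,-167],-13.8],
    [-0.4,[300,230,-167],-13.8],
    [-0.4,[350,275,-167],-13.8],
    [-0.4,[405,320,-167],-13.8],
    [-0.4,[463,362,-167],-13.8],
    [-0.4,[463,362,-167],-13.8],
  ],
  newtons=60,
)

```text
time_s: 2.9
ee_pos: [0.5345, 0.1274, 0.3701]
orientation: [-180.0, -0.0, -9.9]
wrist_force: [0.6, 0.6, 0.3]
grip_width: 0.0598
```

Run:
```python
from h import *
p,r,s=pose();print(L(p),L(s["orientation"],1),s["grip_width"],L(s["wrist_force"],1))
im=bot.get_image("wrist");cv2.imwrite("pics/w1.png",im)
for n in ["case","lid_edge","hinge","button_top","bottle1"]:
    for d in bot.mark_of("wrist",n)[:7]: print(n,round(d["p"],2),L(d["point"]))
```

```text
[0.535, 0.127, 0.37] [-180.0, -0.0, -9.9] 0.059801113650047796 [0.6, 0.6, 0.3]
case 0.87 [0.551, 0.11, 0.004]
hinge 0.9 [0.572, 0.22, 0.109]
button_top 0.77 [0.523, -0.014, 0.127]
bottle1 0.88 [0.595, -0.289, 0.003]
bottle1 0.82 [0.433, -0.169, -0.003]
bottle1 0.81 [0.444, -0.065, -0.002]
bottle1 0.78 [0.473, -0.291, -0.002]
bottle1 0.77 [0.654, -0.181, 0.003]
bottle1 0.74 [0.647, -0.088, 0.003]
bottle1 0.69 [0.561, -0.171, 0.002]
```

View pics/w1.png

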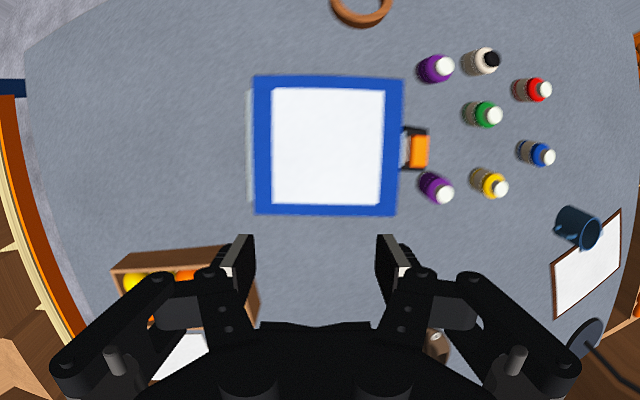

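The wrist view shows the lid's outer corners at (254,74), (404,79), (396,216) and (255,214). The orange button top spans about (410..428, 129..169). The fingers are held 60 mm apart.

```bash
cat >> h.py <<'E'
from scipy.optimize import least_squares
def case_fit(obs2,img2=None):
    pass
E
python3 - <<'E'
from h import *
p,r,s=pose();im=cv2.imread("pics/w1.png")
hsv=cv2.cvtColor(im,cv2.COLOR_BGR2HSV)
m=cv2.inRange(hsv,(100,100,60),(125,255,255));m[:,:200]=0;m[:,430:]=0;m[240:]=0
c=max(cv2.findContours(m,0,1)[0],key=cv2.contourArea)
q=cv2.approxPolyDP(cv2.convexHull(c),8,True)[:,0];print(q.tolist())
W=np.array([wat(a,.116,p,r) for a in q]);print(L(W))
o=cv2.inRange(hsv,(8,150,150),(20,255,255));o[:,:400]=0;o[:,440:]=0;o[:110]=0;o[180:]=0
uv=cv2.findNonZero(o);b=cv2.boxPoints(cv2.minAreaRect(uv));print(b.tolist())
print(L([wat(a,.13,p,r) for a in b]))
B=np.mean([wat(a,.13,p,r) for a in b],0);print(L(B))
E
```

```text
[[252, 77], [403, 79], [396, 213], [254, 214]]
[[0.664, 0.194, 0.116], [0.628, -0.011, 0.116], [0.437, 0.025, 0.116], [0.472, 0.231, 0.116]]
[[409.1647033691406, 166.8588104248047], [411.6941223144531, 133.97645568847656], [427.9823303222656, 135.22938537597656], [425.4529113769531, 168.1117401123047]]
[[0.506, 0.002, 0.13], [0.551, -0.007, 0.13], [0.546, -0.031, 0.13], [0.501, -0.022, 0.13]]
[0.526, -0.015, 0.13]
```

Run:
```python
from h import *
print(go([.5336,.0195,.150],-10.3))
```

```text
([18.9, 108.7, 219.6], np.float64(0.3))
```

apply_moves(
  motion=[
    [-0.4,[7,40,20],0.3],
    [-0.4,[15,85,50],0.3],
    [-0.4,[19,108.7,90],0.3],
    [-0.4,[19,108.7,130],0.3],
    [-0.4,[19,108.7,170],0.3],
    [-0.4,[19,108.7,200],0.3],
    [-0.4,[19,108.7,215],0.3],
    [-0.4,[19,108.7,219.6],0.3],
    [-0.4,[19,108.7,219.6],0.3],
    [-0.4,[19,108.7,219.6],0.3],
  ],
)

```text
time_s: 4.45
ee_pos: [0.5344, 0.0198, 0.1512]
orientation: [-179.9, -0.1, -10.2]
wrist_force: [0.0, 0.3, -0.0]
grip_width: 0.0595
```

Run:
```python
from h import *
p,r,s=pose();print(L(p,4),L(s["orientation"],1),L(s["wrist_force"],1))
print(go([.5336,.0195,.150],-10.3))
cv2.imwrite("pics/s2.png",np.hstack([cv2.resize(bot.get_image("side")[140:260,240:380],None,fx=2.8,fy=2.8),cv2.resize(bot.get_image("wrist")[60:300,200:480],None,fx=1.4,fy=1.4)]))
```

```text
[0.5344, 0.0198, 0.1512] [-179.9, -0.1, -10.2] [0.0, 0.3, -0.0]
([-0.7, 0.4, 1.2], np.float64(0.1))
```

View pics/s2.png

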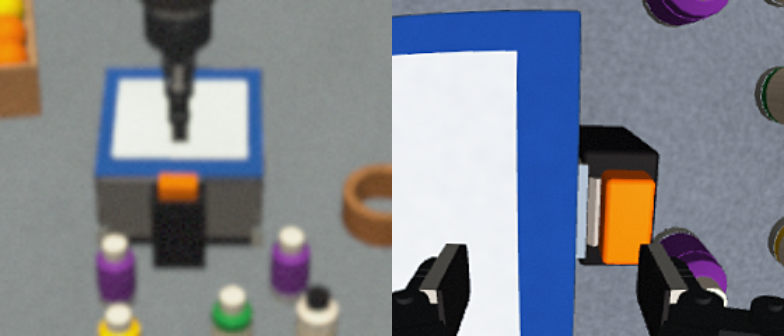

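The left crop shows the front fingertip near (304,189) in full-image pixels and the button at (304,206). In the wrist crop the front finger sits just below the button. I'll check both against the projection.

Run:
```python
from h import *
p,r,s=pose()
for h in (0,10,20):
  for y in (30,37,44):
    P=p+r.apply(np.array([0,y,-h])/1000); print(h,y,L(P),"side",L(proj(P,"side")[0],0),"wrist",L(wproj(P,p,r)[0],0))
Bt=[.526,-.016,.13];print("button side",proj(Bt,"side"),"wrist",wproj(Bt,p,r))
print("crop scale: wrist full tip about",200+ (645-392)/1.4, 60+245/1.4)
```

```text
0 30 [0.529, -0.01, 0.151] side [304.0, 197.0] wrist [366.0, 227.0]
0 37 [0.528, -0.017, 0.151] side [304.0, 199.0] wrist [377.0, 226.0]
0 44 [0.526, -0.024, 0.151] side [304.0, 200.0] wrist [389.0, 226.0]
10 30 [0.529, -0.01, 0.161] side [304.0, 195.0] wrist [368.0, 233.0]
10 37 [0.528, -0.017, 0.161] side [304.0, 197.0] wrist [381.0, 233.0]
10 44 [0.526, -0.024, 0.161] side [304.0, 198.0] wrist [392.0, 232.0]
20 30 [0.529, -0.01, 0.171] side [304.0, 193.0] wrist [372.0, 240.0]
20 37 [0.528, -0.017, 0.171] side [304.0, 194.0] wrist [384.0, 240.0]
20 44 [0.526, -0.024, 0.171] side [304.0, 196.0] wrist [397.0, 239.0]
button side [[303.2216663  203.68913196]] wrist [[370.35299466 217.63114953]]
crop scale: wrist full tip about 380.7142857142857 235.0
```

apply_moves(
  motion=[
    [-0.4,[-0.7,0.4,5],0.1],
    [-0.4,[-0.7,0.4,10],0.1],
    [-0.4,[-0.7,0.4,15],0.1],
    [-0.4,[-0.7,0.4,18],0.1],
    [-0.4,[-0.7,0.4,20],0.1],
    [-0.4,[-0.7,0.4,21],0.1],
    [-0.4,[-0.7,0.4,22],0.1],
    [-0.4,[-0.7,0.4,23],0.1],
    [-0.4,[-0.7,0.4,24],0.1],
    [-0.4,[-0.7,0.4,24],0.1],
  ],
)

```text
time_s: 5.8
ee_pos: [0.5334, 0.0194, 0.1269]
orientation: [-179.9, -0.1, -10.4]
wrist_force: [-0.2, -0.5, 1.3]
grip_width: 0.06
```

apply_moves(
  motion=[
    [-0.4,[0,0,0.5],0],
    [-0.4,[0,0,1],0],
    [-0.4,[0,0,1.5],0],
    [-0.4,[0,0,2],0],
    [-0.4,[0,0,2.5],0],
    [-0.4,[0,0,3],0],
    [-0.4,[0,0,3.5],0],
    [-0.4,[0,0,4],0],
    [-0.4,[0,0,4],0],
    [-0.4,[0,0,4],0],
  ],
)

```text
time_s: 7.05
ee_pos: [0.5334, 0.0194, 0.1229]
orientation: [-179.9, -0.1, -10.4]
wrist_force: [-0.3, -0.1, -0.3]
grip_width: 0.0598
```

apply_moves(
  motion=[
    [-0.4,[0,0,0.5],0],
    [-0.4,[0,0,1],0],
    [-0.4,[0,0,1.5],0],
    [-0.4,[0,0,2],0],
    [-0.4,[0,0,2.5],0],
    [-0.4,[0,0,3],0],
    [-0.4,[0,0,3.5],0],
    [-0.4,[0,0,4],0],
    [-0.4,[0,0,4],0],
    [-0.4,[0,0,4],0],
  ],
)

```text
time_s: 8.3
ee_pos: [0.5334, 0.0193, 0.1189]
orientation: [-179.9, -0.1, -10.4]
wrist_force: [-0.6, 0.1, 0.7]
grip_width: 0.0596
```

apply_moves(
  motion=[
    [-0.4,[0,0,0.5],0],
    [-0.4,[0,0,1],0],
    [-0.4,[0,0,1.5],0],
    [-0.4,[0,0,2],0],
    [-0.4,[0,0,2.5],0],
    [-0.4,[0,0,3],0],
    [-0.4,[0,0,3],0],
    [-0.4,[0,0,3],0],
    [-0.4,[0,0,3],0],
    [-0.4,[0,0,3],0],
  ],
)

```text
time_s: 9.55
ee_pos: [0.5335, 0.0193, 0.1159]
orientation: [-179.9, -0.1, -10.4]
wrist_force: [0.6, 0.0, 0.6]
grip_width: 0.0598
```

Run:
```python
from h import *
p,r,s=pose();print(L(p,4),L(s["wrist_force"],1),L(s["moment"],2))
cv2.imwrite("pics/s3.png",np.hstack([cv2.resize(bot.get_image("side")[140:240,250:360],None,fx=3.6,fy=3.6),cv2.resize(bot.get_image("wrist")[120:320,240:460],None,fx=1.8,fy=1.8)]))
```

```text
[0.5335, 0.0193, 0.1159] [0.6, 0.0, 0.6] [-0.03, 0.03, 0.02]
```

View pics/s3.png

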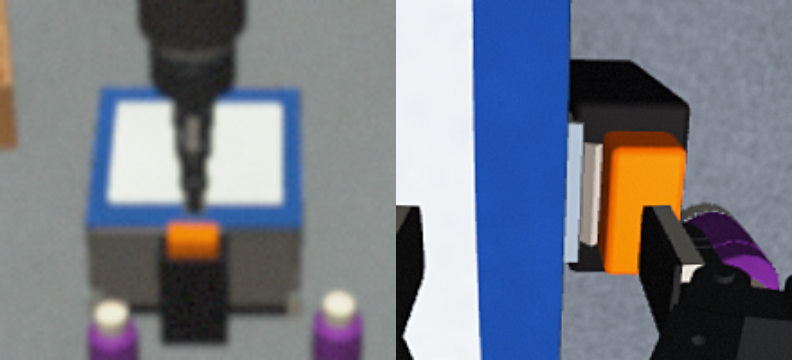

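The fingertip is right above the button, at about (193,210) in the left crop against (193,225) for the button. It isn't touching yet.

apply_moves(
  motion=[
    [-0.4,[0,0,0.5],0],
    [-0.4,[0,0,1],0],
    [-0.4,[0,0,1.5],0],
    [-0.4,[0,0,2],0],
    [-0.4,[0,0,2.5],0],
    [-0.4,[0,0,3],0],
    [-0.4,[0,0,3],0],
    [-0.4,[0,0,3],0],
    [-0.4,[0,0,3],0],
    [-0.4,[0,0,3],0],
  ],
)

```text
time_s: 10.9
ee_pos: [0.5335, 0.0194, 0.1129]
orientation: [-179.9, -0.1, -10.4]
wrist_force: [-0.0, 0.3, -0.3]
grip_width: 0.0601
```

apply_moves(
  motion=[
    [-0.4,[0,0,0.5],0],
    [-0.4,[0,0,1],0],
    [-0.4,[0,0,1.5],0],
    [-0.4,[0,0,2],0],
    [-0.4,[0,0,2],0],
    [-0.4,[0,0,2],0],
    [-0.4,[0,0,2],0],
    [-0.4,[0,0,2],0],
    [-0.4,[0,0,2],0],
    [-0.4,[0,0,2],0],
  ],
)

```text
time_s: 12.15
ee_pos: [0.5335, 0.0194, 0.1109]
orientation: [-179.9, -0.1, -10.4]
wrist_force: [-0.8, -0.3, 0.7]
grip_width: 0.0597
```

apply_moves(
  motion=[
    [-0.4,[0,0,0.5],0],
    [-0.4,[0,0,1],0],
    [-0.4,[0,0,1.5],0],
    [-0.4,[0,0,2],0],
    [-0.4,[0,0,2],0],
    [-0.4,[0,0,2],0],
    [-0.4,[0,0,2],0],
    [-0.4,[0,0,2],0],
    [-0.4,[0,0,2],0],
    [-0.4,[0,0,2],0],
  ],
)

```text
time_s: 13.4
ee_pos: [0.5335, 0.0194, 0.1089]
orientation: [-179.9, -0.1, -10.4]
wrist_force: [-0.6, -0.3, 0.1]
grip_width: 0.0598
```

Run:
```python
from h import *
p,r,s=pose();print(L(p,4),L(s["wrist_force"],1),L(s["moment"],2))
print(bot.mark_of("side","button_top")[:2],bot.mark_of("wrist","button_top")[:2])
for n in ("side","wrist"):bot.get_image(n)
cv2.imwrite("pics/s4.png",np.hstack([cv2.resize(bot.get_image("side")[160:240,260:350],None,fx=4.5,fy=4.5,interpolation=2),cv2.resize(bot.get_image("wrist")[150:310,260:440],None,fx=2.25,fy=2.25)]))
```

```text
[0.5335, 0.0194, 0.1089] [-0.6, -0.3, 0.1] [-0.05, 0.03, 0.02]
[{'point': [0.5986, -0.2975, 0.0019], 'p': 0.72}, {'point': [0.5286, -0.0156, 0.1313], 'p': 0.63}] [{'point': [0.5206, -0.0141, 0.1239], 'p': 0.93}]
```

View pics/s4.png

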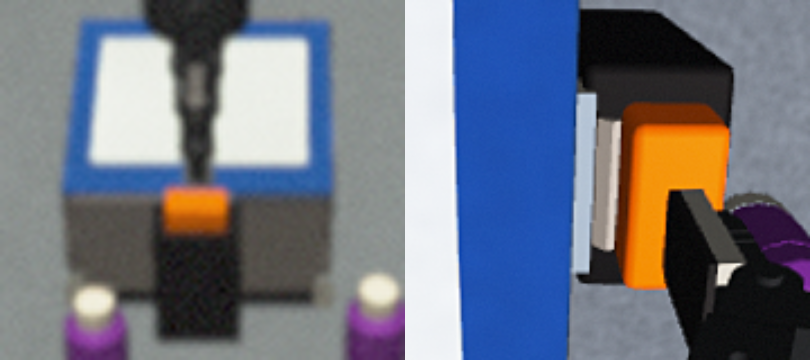

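The tip, at about (200,183) in the left crop, now just meets the top of the button. The end of the finger lies over the button in the wrist crop.

apply_moves(
  motion=[
    [-0.4,[0,0,0.5],0],
    [-0.4,[0,0,1],0],
    [-0.4,[0,0,1.5],0],
    [-0.4,[0,0,2],0],
    [-0.4,[0,0,2],0],
    [-0.4,[0,0,2],0],
    [-0.4,[0,0,2],0],
    [-0.4,[0,0,2],0],
    [-0.4,[0,0,2],0],
    [-0.4,[0,0,2],0],
  ],
)

```text
time_s: 14.95
ee_pos: [0.5335, 0.0194, 0.1069]
orientation: [-179.9, -0.1, -10.4]
wrist_force: [0.6, -0.3, 0.1]
grip_width: 0.06
```

apply_moves(
  motion=[
    [-0.4,[0,0,0.5],0],
    [-0.4,[0,0,1],0],
    [-0.4,[0,0,1.5],0],
    [-0.4,[0,0,2],0],
    [-0.4,[0,0,2],0],
    [-0.4,[0,0,2],0],
    [-0.4,[0,0,2],0],
    [-0.4,[0,0,2],0],
    [-0.4,[0,0,2],0],
    [-0.4,[0,0,2],0],
  ],
)

```text
time_s: 16.2
ee_pos: [0.5335, 0.0194, 0.1049]
orientation: [-179.9, -0.1, -10.4]
wrist_force: [-0.0, 0.4, -0.2]
grip_width: 0.0597
```

Run:
```python
from h import *
p,r,s=pose();print(L(s["wrist_force"],1))
for h in (0,5,10,13,16,20,25):
    P=p+r.apply(np.array([[11,30,-h],[-11,30,-h],[11,44,-h]])/1000); print(h,"wrist",L(wproj(P,p,r),0),"side",L(proj(P[2]+[0,0,.004],"side"),0))
im=bot.get_image("wrist");cv2.imwrite("pics/w5.png",cv2.resize(im[180:300,300:440],None,fx=4,fy=4))
```

```text
[-0.0, 0.4, -0.2]
0 wrist [[367.0, 209.0], [365.0, 243.0], [390.0, 209.0]] side [[307.0, 210.0]]
5 wrist [[368.0, 212.0], [366.0, 247.0], [392.0, 211.0]] side [[307.0, 209.0]]
10 wrist [[370.0, 214.0], [367.0, 250.0], [394.0, 214.0]] side [[307.0, 208.0]]
13 wrist [[370.0, 216.0], [368.0, 253.0], [395.0, 216.0]] side [[307.0, 207.0]]
16 wrist [[371.0, 218.0], [369.0, 255.0], [397.0, 218.0]] side [[307.0, 206.0]]
20 wrist [[373.0, 221.0], [370.0, 258.0], [398.0, 220.0]] side [[307.0, 206.0]]
25 wrist [[374.0, 224.0], [372.0, 262.0], [401.0, 224.0]] side [[307.0, 204.0]]
```

View pics/w5.png

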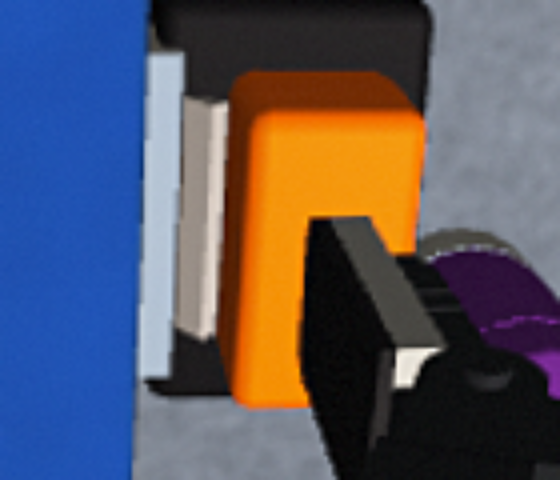

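apply_moves(
  motion=[
    [-0.4,[0,0,0.5],0],
    [-0.4,[0,0,1],0],
    [-0.4,[0,0,1.5],0],
    [-0.4,[0,0,2],0],
    [-0.4,[0,0,2.5],0],
    [-0.4,[0,0,3],0],
    [-0.4,[0,0,3],0],
    [-0.4,[0,0,3],0],
    [-0.4,[0,0,3],0],
    [-0.4,[0,0,3],0],
  ],
)

```text
time_s: 17.5
ee_pos: [0.5335, 0.0194, 0.102]
orientation: [-179.9, -0.1, -10.4]
wrist_force: [-0.2, -0.5, 0.2]
grip_width: 0.0601
```

apply_moves(
  motion=[
    [-0.4,[0,0,0.5],0],
    [-0.4,[0,0,1],0],
    [-0.4,[0,0,1.5],0],
    [-0.4,[0,0,2],0],
    [-0.4,[0,0,2.5],0],
    [-0.4,[0,0,3],0],
    [-0.4,[0,0,3],0],
    [-0.4,[0,0,3],0],
    [-0.4,[0,0,3],0],
    [-0.4,[0,0,3],0],
  ],
)

```text
time_s: 18.75
ee_pos: [0.5335, 0.0194, 0.0989]
orientation: [-179.9, -0.1, -10.4]
wrist_force: [0.0, -0.3, 0.3]
grip_width: 0.0597
```

Run:
```python
from h import *
p,r,s=pose();print(L(p,4),L(s["wrist_force"],1),L(s["moment"],2))
cv2.imwrite("pics/s6.png",np.hstack([cv2.resize(bot.get_image("side")[170:230,270:340],None,fx=5.5,fy=5.5,interpolation=2),cv2.resize(bot.get_image("wrist")[180:300,300:440],None,fx=2.75,fy=2.75)]))
print([(d["p"],L(d["point"])) for d in bot.mark_of("side","lid_edge")+bot.mark_of("wrist","button_top")])
```

```text
[0.5335, 0.0194, 0.0989] [0.0, -0.3, 0.3] [0.02, 0.02, 0.01]
[(0.63, [0.53, 0.004, 0.115]), (0.71, [0.523, -0.013, 0.129]), (0.54, [0.291, -0.439, -0.002])]
```

View pics/s6.png

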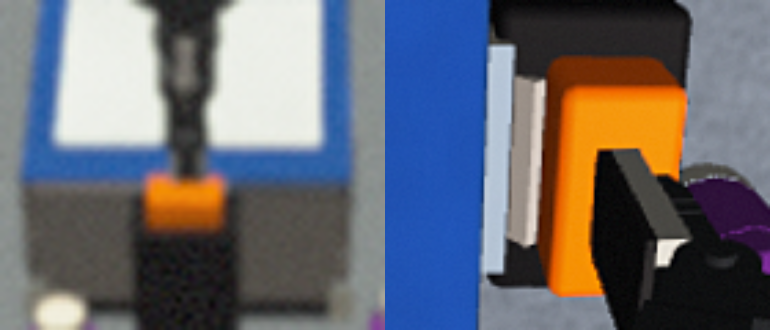

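The tip now overlaps the button's back edge in the left crop, so contact should be a few mm away.

apply_moves(
  motion=[
    [-0.4,[0,0,0.5],0],
    [-0.4,[0,0,1],0],
    [-0.4,[0,0,1.5],0],
    [-0.4,[0,0,2],0],
    [-0.4,[0,0,2.5],0],
    [-0.4,[0,0,3],0],
    [-0.4,[0,0,3],0],
    [-0.4,[0,0,3],0],
    [-0.4,[0,0,3],0],
    [-0.4,[0,0,3],0],
  ],
)

```text
time_s: 20.2
ee_pos: [0.5335, 0.0194, 0.096]
orientation: [-179.9, -0.1, -10.4]
wrist_force: [-1.2, -0.4, 3.1]
grip_width: 0.0596
```

apply_moves(
  motion=[
    [-0.4,[0,0,0.5],0],
    [-0.4,[0,0,1],0],
    [-0.4,[0,0,1.5],0],
    [-0.4,[0,0,2],0],
    [-0.4,[0,0,2],0],
    [-0.4,[0,0,2],0],
    [-0.4,[0,0,2],0],
    [-0.4,[0,0,2],0],
    [-0.4,[0,0,2],0],
    [-0.4,[0,0,2],0],
  ],
)

```text
time_s: 21.45
ee_pos: [0.5335, 0.0194, 0.094]
orientation: [-179.9, -0.1, -10.4]
wrist_force: [-0.3, -0.2, 1.4]
grip_width: 0.0597
```

apply_moves(
  motion=[
    [-0.4,[0,0,0.5],0],
    [-0.4,[0,0,1],0],
    [-0.4,[0,0,1.5],0],
    [-0.4,[0,0,2],0],
    [-0.4,[0,0,2],0],
    [-0.4,[0,0,2],0],
    [-0.4,[0,0,2],0],
    [-0.4,[0,0,2],0],
    [-0.4,[0,0,2],0],
    [-0.4,[0,0,2],0],
  ],
)

```text
time_s: 22.7
ee_pos: [0.5335, 0.0194, 0.0919]
orientation: [-179.9, -0.1, -10.4]
wrist_force: [-1.0, 0.0, 2.3]
grip_width: 0.0599
```

apply_moves(
  motion=[
    [-0.4,[0,0,0.5],0],
    [-0.4,[0,0,1],0],
    [-0.4,[0,0,1.2],0],
    [-0.4,[0,0,1.5],0],
    [-0.4,[0,0,1.5],0],
    [-0.4,[0,0,1.5],0],
    [-0.4,[0,0,1.5],0],
    [-0.4,[0,0,1.5],0],
    [-0.4,[0,0,1.5],0],
    [-0.4,[0,0,1.5],0],
  ],
)

```text
time_s: 23.95
ee_pos: [0.5336, 0.0194, 0.0907]
orientation: [-179.9, -0.1, -10.4]
wrist_force: [-1.9, 0.8, 5.2]
grip_width: 0.0598
```

Run:
```python
from h import *
p,r,s=pose();print(L(p,4),L(s["wrist_force"],1),L(s["moment"],2))
im=bot.get_image("wrist")
a=cv2.imread("pics/w5.png")
cv2.imwrite("pics/w7.png",im[150:310,240:440])
print([(d["p"],L(d["point"])) for d in bot.mark_of("wrist","lid_edge")+bot.mark_of("wrist","button_top")])
for _ in range(4): bot.get_image("top");print(L(bot.observe()["wrist_force"],1))
```

```text
[0.5336, 0.0194, 0.0907] [-1.9, 0.8, 5.2] [-0.0, 0.72, -0.07]
[(0.83, [0.533, 0.009, 0.127]), (0.69, [0.561, -0.169, 0.001]), (0.24, [0.292, -0.439, 0.001]), (0.65, [0.521, -0.014, 0.117])]
[-1.9, 0.4, 5.5]
[-1.8, -0.4, 5.5]
[-1.9, 0.4, 5.8]
[-1.9, 0.0, 6.0]
```

Force is 5.5 N and the lid edge reads 127 mm, so the lid has popped up under the second finger. The tips stand about 34 mm behind the TCP at this opening. Next I compute the guiding arc.

```bash
cat > arc.py <<'E'
from h import *
def tip(t):
    if t<1.5:
        s=.167+.020*min(t/1.2,1); return np.array([-s*np.cos(t)+.008*np.sin(t), s*np.sin(t)+.008*np.cos(t)])
    e=np.array([-.21*np.cos(t)+.008*np.sin(t), .21*np.sin(t)+.008*np.cos(t)-.024]); return e+[.001,0]
c,s_=np.cos(np.radians(10.3)),np.sin(np.radians(10.3))
O=np.array([.550,.110]); y=np.array([s_,c])
def tcp(t):  # world TCP for lid angle t, B inner corner at tip
    Y,Z=tip(t); xy=O+y*(.105+Y-.030); return np.r_[xy,.108+Z-.034]
def rows(t0,t1,n=10):
    p,r,_=pose()
    return [go(tcp(t),-10.3,p,r)[0] for t in np.linspace(t0,t1,n+1)[1:]]
E
python3 - <<'E'
from arc import *
print(go(tcp(.052),-10.3)); 
for a in rows(.052,.50): print(L(a,0))
E
```

```text
([-0.0, 0.1, -0.0], np.float64(-0.1))
[-0.0, -0.0, -8.0]
[-0.0, -1.0, -15.0]
[0.0, -1.0, -23.0]
[0.0, -3.0, -30.0]
[0.0, -4.0, -38.0]
[0.0, -6.0, -45.0]
[0.0, -8.0, -53.0]
[0.0, -11.0, -60.0]
[0.0, -14.0, -67.0]
[0.0, -17.0, -74.0]
```

apply_moves(
  motion=[
    [-0.4,[0,0,-6],0],
    [-0.4,[0,0,-14],0],
    [-0.4,[0,-1,-22],0],
    [-0.4,[0,-3,-30],0],
    [-0.4,[0,-4,-38],0],
    [-0.4,[0,-6,-45],0],
    [-0.4,[0,-8,-53],0],
    [-0.4,[0,-11,-60],0],
    [-0.4,[0,-14,-67],0],
    [-0.4,[0,-17,-74],0],
  ],
)

```text
time_s: 25.55
ee_pos: [0.5365, 0.0363, 0.1651]
orientation: [-179.9, -0.1, -10.4]
wrist_force: [-0.4, 1.2, 0.0]
grip_width: 0.0592
```

Run:
```python
from arc import *
p,r,s=pose();print(L(p,4),L(s["wrist_force"],1),L((tcp(.5)-p)*1000,1))
for a in rows(.50,.98): print(L(a,0))
cv2.imwrite("pics/s8.png",np.hstack([cv2.resize(bot.get_image("side")[130:250,240:370],None,fx=3,fy=3),cv2.resize(bot.get_image("wrist")[60:300,200:460],None,fx=1.5,fy=1.5)]))
```

```text
[0.5365, 0.0363, 0.1651] [-0.4, 1.2, 0.0] [0.1, -0.1, -0.0]
[0.0, -4.0, -8.0]
[0.0, -8.0, -15.0]
[0.0, -13.0, -22.0]
[0.0, -18.0, -29.0]
[0.0, -23.0, -36.0]
[0.0, -29.0, -42.0]
[0.0, -35.0, -48.0]
[0.0, -41.0, -54.0]
[0.0, -48.0, -60.0]
[0.0, -55.0, -66.0]
```

View pics/s8.png

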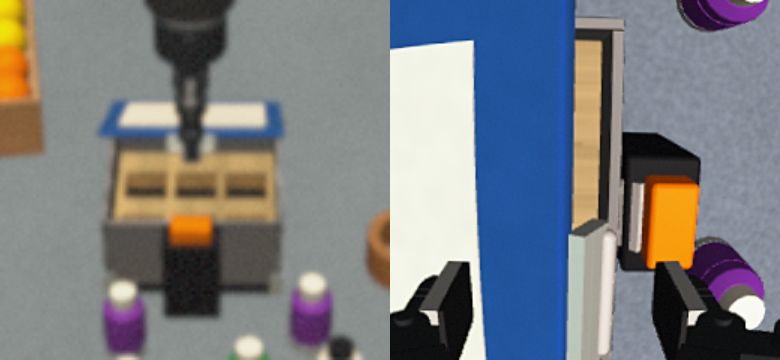

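The lid is raised about 30° and rests under the rear finger; the insert's pockets show below it. Continuing along the arc.

apply_moves(
  motion=[
    [-0.4,[0,-4,-8],0],
    [-0.4,[0,-8,-15],0],
    [-0.4,[0,-13,-22],0],
    [-0.4,[0,-18,-29],0],
    [-0.4,[0,-23,-36],0],
    [-0.4,[0,-29,-42],0],
    [-0.4,[0,-35,-48],0],
    [-0.4,[0,-41,-54],0],
    [-0.4,[0,-48,-60],0],
    [-0.4,[0,-55,-66],0],
  ],
)

```text
time_s: 26.9
ee_pos: [0.5466, 0.0909, 0.232]
orientation: [-179.9, -0.1, -10.3]
wrist_force: [-0.0, 0.2, -0.6]
grip_width: 0.0598
```

Run:
```python
from arc import *
p,r,s=pose();print(L(p,4),L(s["wrist_force"],1),L((tcp(.98)-p)*1000,1))
for a in rows(.98,1.45): print(L(a,0))
print([(d["p"],L(d["point"])) for d in bot.mark_of("wrist","lid_edge")[:2]+bot.mark_of("side","lid_edge")[:2]], "exp",tip(.98))
```

```text
[0.5466, 0.0909, 0.232] [-0.0, 0.2, -0.6] [-0.3, -1.0, -1.3]
[-0.0, -6.0, -4.0]
[-0.0, -13.0, -8.0]
[-0.0, -21.0, -13.0]
[-0.0, -29.0, -17.0]
[-0.0, -37.0, -20.0]
[-0.0, -45.0, -22.0]
[-0.0, -54.0, -25.0]
[-0.0, -62.0, -26.0]
[-0.0, -71.0, -28.0]
[-0.0, -80.0, -28.0]
[(0.77, [0.537, 0.039, 0.213]), (0.74, [0.474, -0.249, -0.001]), (0.71, [0.533, 0.035, 0.216])] exp [-0.09547682  0.15671403]
```

apply_moves(
  motion=[
    [-0.4,[0,-6,-4],0],
    [-0.4,[0,-13,-8],0],
    [-0.4,[0,-21,-13],0],
    [-0.4,[0,-29,-17],0],
    [-0.4,[0,-37,-20],0],
    [-0.4,[0,-45,-22],0],
    [-0.4,[0,-54,-25],0],
    [-0.4,[0,-62,-26],0],
    [-0.4,[0,-71,-28],0],
    [-0.4,[0,-80,-28],0],
  ],
)

```text
time_s: 28.25
ee_pos: [0.5614, 0.1705, 0.2607]
orientation: [-179.9, -0.2, -10.3]
wrist_force: [0.1, 0.9, 1.4]
grip_width: 0.0598
```

Run:
```python
from arc import *
p,r,s=pose();print(L(p,4),L(s["wrist_force"],1),L((tcp(1.45)-p)*1000,1))
for a in rows(1.45,1.88): print(L(a,0))
bot.get_image("wrist");bot.get_image("side")
print([(d["p"],L(d["point"])) for d in bot.mark_of("wrist","lid_edge")[:2]+bot.mark_of("side","lid_edge")[:2]])
```

```text
[0.5614, 0.1705, 0.2607] [0.1, 0.9, 1.4] [-0.6, -1.0, -0.1]
[-0.0, -7.0, -0.0]
[-0.0, -15.0, 1.0]
[-0.0, -24.0, 1.0]
[-0.0, -33.0, 2.0]
[-0.0, -42.0, 2.0]
[-0.0, -51.0, 4.0]
[-0.0, -60.0, 6.0]
[-0.0, -69.0, 8.0]
[-0.0, -77.0, 10.0]
[-0.0, -86.0, 13.0]
[(0.94, [0.568, 0.199, 0.317]), (0.95, [0.566, 0.195, 0.318]), (0.6, [0.481, -0.242, -0.007])]
```

apply_moves(
  motion=[
    [-0.4,[0,-8,0],0],
    [-0.4,[0,-16,1],0],
    [-0.4,[0,-24,1],0],
    [-0.4,[0,-33,2],0],
    [-0.4,[0,-42,2],0],
    [-0.4,[0,-51,4],0],
    [-0.4,[0,-60,6],0],
    [-0.4,[0,-69,8],0],
    [-0.4,[0,-77,10],0],
    [-0.4,[0,-85,12],0],
  ],
)

```text
time_s: 29.7
ee_pos: [0.5764, 0.254, 0.2482]
orientation: [-179.9, -0.2, -10.3]
wrist_force: [-0.8, 0.1, -0.0]
grip_width: 0.0598
```

apply_moves(
  motion=[
    [-0.4,[0,-1,0],0],
    [-0.4,[0,-2,0],0],
    [-0.4,[0,-3,0],0],
    [-0.4,[0,-4,0],0],
    [-0.4,[0,-5,0],0],
    [-0.4,[0,-6,0],0],
    [-0.4,[0,-7,0],0],
    [-0.4,[0,-8,0],0],
    [-0.4,[0,-9,0],0],
    [-0.4,[0,-10,0],0],
  ],
)

```text
time_s: 30.95
ee_pos: [0.5782, 0.2639, 0.2482]
orientation: [-179.9, -0.2, -10.3]
wrist_force: [-1.0, 0.3, 0.3]
grip_width: 0.0596
```

Run:
```python
from arc import *
p,r,s=pose();print(L(p,4),L(s["wrist_force"],1),L((tcp(1.85)-p)*1000,1))
im=bot.get_image("wrist");bot.get_image("side")
print([(d["p"],L(d["point"])) for d in bot.mark_of("wrist","lid_edge")[:2]+bot.mark_of("side","lid_edge")[:2]])
e=O+y*(.105+.21*np.cos(np.pi-1.85)+.008*np.sin(1.85)); print("stop edge expected",L(e),.108+.21*np.sin(1.85))
cv2.imwrite("pics/w9.png",im)
```

```text
[0.5782, 0.2639, 0.2482] [-1.0, 0.3, 0.3] [-2.8, -14.6, 1.5]
[(0.92, [0.582, 0.28, 0.305])]
stop edge expected [0.58, 0.278] 0.30986779262481295
```

View pics/w9.png

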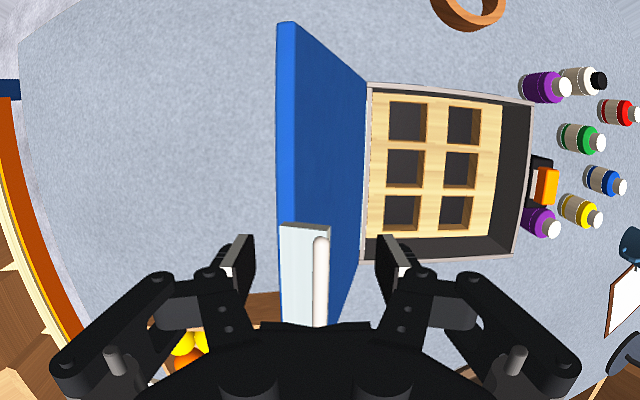

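The lid is fully open at its stop, standing between the fingers. The six pockets show at (407,122), (462,124), (404,167), (459,170), (401,212) and (455,212). I raise clear and look down into the case.

apply_moves(
  motion=[
    [-0.4,[0,0,-30],0],
    [-0.4,[0,0,-60],0],
    [-0.4,[0,0,-85],0],
    [-0.4,[0,30,-95],0],
    [-0.4,[0,80,-95],0],
    [-0.4,[-10,130,-95],0],
    [-0.4,[-20,175,-95],0],
    [-0.4,[-30,190,-80],0],
    [-0.4,[-30,190,-60],0],
    [-0.4,[-30,190,-60],0],
  ],
)

```text
time_s: 32.4
ee_pos: [0.5132, 0.0809, 0.3068]
orientation: [180.0, -0.0, -10.3]
wrist_force: [0.9, 0.1, 0.7]
grip_width: 0.0598
```

```bash
cat > look.py <<'E'
from h import *
from scipy.optimize import least_squares
def pockets(o,yaw):
    c,s=np.cos(yaw),np.sin(yaw);Rz=np.array([[c,-s],[s,c]])
    return np.array([np.array(o)+Rz@[i*.06,j*.08] for j in(-.5,.5) for i in(-1,0,1)])
def findpockets(im,p,r,o=(.550,.110),yaw=np.radians(-10.3),z=.042,save=None):
    "dark squares in the insert top -> world centres at the insert top"
    P=pockets(o,yaw); e=.022*np.array([[-1,-1],[1,-1],[1,1],[-1,1]])
    v=cv2.cvtColor(im,cv2.COLOR_BGR2HSV)
    # rectify onto plane z: 0.5 mm/px, case axes
    n=480; g=(np.mgrid[0:n,0:n].transpose(1,2,0)-n/2)*.0005   # g[...,0]=y,1=x
    c,s=np.cos(yaw),np.sin(yaw)
    X=o[0]+c*g[...,1]-s*g[...,0];Y=o[1]+s*g[...,1]+c*g[...,0]
    uv=wproj(np.c_[X.ravel(),Y.ravel(),np.full(X.size,z)],p,r).astype(np.float32).reshape(n,n,2)
    rect=cv2.remap(im,uv[...,0],uv[...,1],1)
    if save: cv2.imwrite(save,rect)
    return rect
E
python3 - <<'E'
from look import *
p,r,s=pose();print(L(p,4),L(s["orientation"],1))
im=bot.get_image("wrist");cv2.imwrite("pics/w10raw.png",im);bot.get_image("side");bot.get_image("top")
np.save("w10.npy",np.r_[p,r.as_quat()])
for n in ["pocket%d"%i for i in range(6)]+["case","hinge","lid_edge"]:
    print(n,[(c,round(d["p"],2),L(d["point"])) for c in("wrist","top","side") for d in bot.mark_of(c,n)[:1]])
rect=findpockets(im,p,r,save="pics/rect10.png")
E
```

```text
[0.5132, 0.0809, 0.3068] [180.0, -0.0, -10.3]
pocket0 [('wrist', 0.96, [0.617, 0.138, 0.016]), ('top', 0.9, [0.493, 0.161, 0.014]), ('side', 0.72, [0.546, 0.072, 0.018])]
pocket1 [('wrist', 0.96, [0.617, 0.138, 0.016]), ('top', 0.9, [0.493, 0.161, 0.014]), ('side', 0.72, [0.546, 0.072, 0.018])]
pocket2 [('wrist', 0.96, [0.617, 0.138, 0.016]), ('top', 0.9, [0.493, 0.161, 0.014]), ('side', 0.72, [0.546, 0.072, 0.018])]
pocket3 [('wrist', 0.96, [0.617, 0.138, 0.016]), ('top', 0.9, [0.493, 0.161, 0.014]), ('side', 0.72, [0.546, 0.072, 0.018])]
pocket4 [('wrist', 0.96, [0.617, 0.138, 0.016]), ('top', 0.9, [0.493, 0.161, 0.014]), ('side', 0.72, [0.546, 0.072, 0.018])]
pocket5 [('wrist', 0.96, [0.617, 0.138, 0.016]), ('top', 0.9, [0.493, 0.161, 0.014]), ('side', 0.72, [0.546, 0.072, 0.018])]
case [('wrist', 0.93, [0.553, 0.108, -0.001]), ('top', 0.98, [0.549, 0.113, 0.002]), ('side', 0.59, [0.551, 0.114, 0.002])]
hinge [('wrist', 0.85, [0.573, 0.216, 0.107]), ('top', 0.55, [0.285, -0.436, 0.004]), ('side', 0.91, [0.566, 0.212, 0.104])]
lid_edge [('wrist', 0.92, [0.58, 0.282, 0.305]), ('top', 0.59, [0.583, 0.285, 0.308]), ('side', 0.76, [0.582, 0.278, 0.306])]
```

View pics/rect10.png

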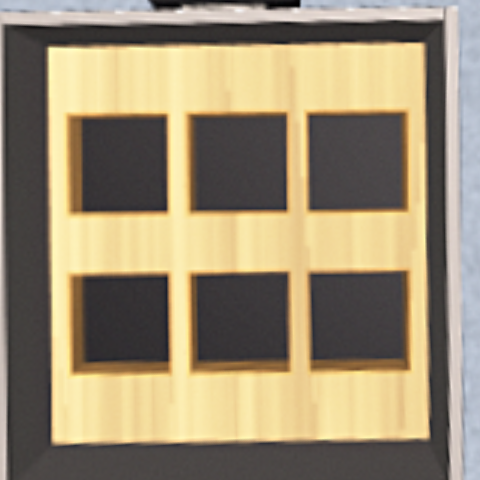

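The rectified view (0.5 mm/px, case axes) shows all six empty pockets: columns centred at about 118, 239 and 358, rows at about 163 and 322. That puts the insert centre at about (0.5495, 0.1114) with yaw about -11°. I'll view it again turned 90° to cancel any wrist-camera bias.

apply_moves(
  motion=[
    [-0.4,[4,-3,0],10],
    [-0.4,[8,-6,0],20],
    [-0.4,[12,-9,5],30],
    [-0.4,[16,-12,10],40],
    [-0.4,[20,-15,15],50],
    [-0.4,[24,-18,20],60],
    [-0.4,[29,-21,25],70],
    [-0.4,[30,-22,25],80],
    [-0.4,[30,-22,25],90],
    [-0.4,[30,-22,25],91],
  ],
)

```text
time_s: 35.15
ee_pos: [0.5481, 0.0985, 0.283]
orientation: [-179.8, 0.1, -101.3]
wrist_force: [0.4, -0.7, 0.1]
grip_width: 0.06
```

```bash
cat >> look.py <<'E'
def fitpockets(rect):
    "centre (m, in rect axes) and turn (deg) of the 6 dark squares in a rectified view"
    b=cv2.GaussianBlur(cv2.cvtColor(rect,cv2.COLOR_BGR2HSV)[...,2],(0,0),1.5).astype(float)
    # wood is bright at rims: maximise contrast between 2.5 mm outside and the wood ; use saturation*value as wood mask
    h=cv2.cvtColor(rect,cv2.COLOR_BGR2HSV); w=((h[...,1]>60)&(h[...,2]>175)&(h[...,0]<35)).astype(np.float32)
    w=cv2.GaussianBlur(w,(0,0),1)
    def cost(q):
        m=0
        P=pockets(q[:2],q[2]);c,s=np.cos(q[2]),np.sin(q[2]);Rz=np.array([[c,-s],[s,c]])
        t=np.linspace(-.018,.018,25)
        for P0 in P:
            for k in range(4):
                a=k*np.pi/2;Ra=np.array([[np.cos(a),-np.sin(a)],[np.sin(a),np.cos(a)]])
                for off,sg in((.0268,1),(.0232,-1)):
                    xy=P0+(Rz@Ra@np.vstack([np.full(25,off),t])).T
                    u=(xy/.0005+240).astype(np.float32)
                    m-=sg*cv2.remap(w,u[None,:,0],u[None,:,1],1).mean()
        return m
    from scipy.optimize import minimize
    best=min((minimize(cost,[x0,y0,np.radians(a)],method="Nelder-Mead",options=dict(initial_simplex=[[x0,y0,np.radians(a)],[x0+.002,y0,np.radians(a)],[x0,y0+.002,np.radians(a)],[x0,y0,np.radians(a+.7)]])) for x0 in(-.002,0,.002) for y0 in(-.002,0,.002) for a in(-1,0)),key=lambda m:m.fun)
    return best.x,best.fun
def world(q,o=(.550,.110),yaw=np.radians(-10.3)):
    c,s=np.cos(yaw),np.sin(yaw);return np.array(o)+np.array([[c,-s],[s,c]])@q[:2],np.degrees(yaw+q[2])
E
python3 - <<'E'
from look import *
a=np.load("w10.npy");r0=R.from_quat(a[3:])
q,f=fitpockets(findpockets(cv2.imread("pics/w10raw.png"),a[:3],r0));w1,y1=world(q);print(L(w1,4),y1,f)
p,r,s=pose();print(L(p,4),L(s["orientation"],1),L(s["joints"],0))
im=bot.get_image("wrist");np.save("w11.npy",np.r_[p,r.as_quat()]);cv2.imwrite("pics/w11raw.png",im)
q,f=fitpockets(findpockets(im,p,r,save="pics/rect11.png"));w2,y2=world(q);print(L(w2,4),y2,f)
A1,A2=r0.as_matrix()[:2,:2],r.as_matrix()[:2,:2]
M=np.block([[np.eye(2),A1],[np.eye(2),A2]]);x=np.linalg.solve(M,np.r_[w1,w2]);print("true",L(x[:2],4),"bias tool",L(x[2:]*1000,1))
for d in bot.mark_of("wrist","bottle1"):
    pt=np.array(d["point"]);print(round(d["p"],2),L(pt),colour(im,wproj(pt+[0,0,.045],p,r)[0],3))
E
```

```text
[0.5501, 0.1108] -10.92466579933467 -23.446605682373047
[0.5481, 0.0985, 0.283] [-179.8, 0.1, -101.3] [30.0, 7.0, -7.0, 0.0, -76.0, -42.0]
[0.549, 0.1106] -10.939560857823212 -23.74094581604004
true [0.5494, 0.1113] bias tool [0.7, 0.3]
0.75 [0.439, -0.065, -0.0] [23, 29, 238]
```

```bash
cat >> look.py <<'E'
O=np.array([.5494,.1113]);CY=-10.93
def pk(i,j):
    "pocket world xy, i in -1..1 along x, j in -1,1 along y"
    c,s=np.cos(np.radians(CY)),np.sin(np.radians(CY));return O+np.array([[c,-s],[s,c]])@[i*.06,j*.04]
BIAS=np.array([.0007,.0003])
def cap(im,p,r,guess,dark=False,z=.09,save=None):
    "cap-top centre near guess, via a rectified patch on plane z (0.25 mm/px), bias removed"
    n=240;g=(np.mgrid[0:n,0:n].transpose(1,2,0)-n/2)*.00025
    X=guess[0]+g[...,1];Y=guess[1]+g[...,0]
    uv=wproj(np.c_[X.ravel(),Y.ravel(),np.full(X.size,z)],p,r).astype(np.float32).reshape(n,n,2)
    rect=cv2.remap(im,uv[...,0],uv[...,1],1)
    if save: cv2.imwrite(save,rect)
    G=cv2.GaussianBlur(cv2.cvtColor(rect,cv2.COLOR_BGR2GRAY),(0,0),3).astype(np.float32)
    # ring template: brightness step at radius 14 mm
    k=np.zeros((161,161),np.float32);yy,xx=np.mgrid[-80:81,-80:81];rr=np.hypot(xx,yy)
    i=(rr<54)&(rr>30);o_=(rr>58)&(rr<76);k[i]=1/i.sum();k[o_]=-1/o_.sum()
    sc=cv2.filter2D(G,-1,k if not dark else -k,borderType=cv2.BORDER_REFLECT)
    y,x=np.unravel_index(sc.argmax(),sc.shape)
    w=np.array(guess[:2])+(np.array([x,y])-n/2)*.00025
    return w-r.as_matrix()[:2,:2]@BIAS, float(sc.max())
E
python3 - <<'E'
from look import *
print(go([.5605,-.1685,.20],CY))
E
```

```text
([259.7, -63.3, 82.9], np.float64(-90.2))
```

apply_moves(
  motion=[
    [-0.4,[30,-7,10],-10],
    [-0.4,[60,-15,20],-20],
    [-0.4,[90,-22,30],-30],
    [-0.4,[120,-30,40],-40],
    [-0.4,[150,-37,50],-50],
    [-0.4,[180,-44,60],-60],
    [-0.4,[210,-51,70],-70],
    [-0.4,[240,-58,80],-80],
    [-0.4,[259.7,-63.3,83],-90.2],
    [-0.4,[259.7,-63.3,83],-90.2],
  ],
)

```text
time_s: 36.5
ee_pos: [0.5602, -0.1696, 0.1994]
orientation: [-179.9, -0.1, -10.8]
wrist_force: [-0.1, 0.3, 0.5]
grip_width: 0.0596
```

Run:
```python
from look import *
p,r,s=pose();print(L(p,4),L(s["orientation"],1),L(s["joints"],0))
im=bot.get_image("wrist")
for d in bot.mark_of("wrist","bottle1"):
    pt=np.array(d["point"]);print(round(d["p"],2),L(pt),colour(im,wproj(pt+[0,0,.045],p,r)[0],3))
w,f=cap(im,p,r,(.5605,-.1685),save="pics/cap1.png");print(L(w,4),f)
print(go([*w,.060],CY))
cv2.imwrite("pics/w12.png",np.hstack([im[120:320,200:480],cv2.resize(cv2.imread("pics/cap1.png"),(200,200))]))
```

```text
[0.5602, -0.1696, 0.1994] [-179.9, -0.1, -10.8] [2.0, 12.0, -11.0, -0.0, -66.0, 77.0]
0.97 [0.561, -0.17, 0.002] [30, 1, 254]
0.95 [0.432, -0.17, -0.003] [28, 255, 253]
0.83 [0.595, -0.292, -0.002] [12, 51, 100]
0.76 [0.644, -0.088, 0.0] [30, 1, 254]
0.69 [0.476, -0.243, -0.003] [109, 218, 207]
0.61 [0.444, -0.064, -0.002] [150, 13, 19]
[0.5594, -0.1691] 111.20511627197266
([-1.4, 1.1, 139.9], np.float64(-0.1))
```

View pics/w12.png

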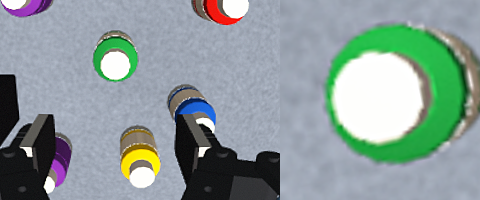

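The green bottle's cap is clear in the rectified patch. The blue bottle has been knocked to (0.476,-0.243), as the task warned might happen. I go down on green and grip the cap.

apply_moves(
  motion=[
    [-0.4,[-1.4,1.1,25],0],
    [-0.4,[-1.4,1.1,55],0],
    [-0.4,[-1.4,1.1,85],0],
    [-0.4,[-1.4,1.1,110],0],
    [-0.4,[-1.4,1.1,128],0],
    [-0.4,[-1.4,1.1,140],0],
    [-0.4,[-1.4,1.1,148],0],
    [-0.4,[-1.4,1.1,154],0],
    [-0.4,[-1.4,1.1,154],0],
    [-0.4,[-1.4,1.1,154],0],
  ],
)

```text
time_s: 37.85
ee_pos: [0.5597, -0.1692, 0.0464]
orientation: [-179.9, -0.2, -11.0]
wrist_force: [0.4, -1.1, 0.4]
grip_width: 0.0597
```

apply_moves(
  motion=[
    [0,[0,0,0],0],
    [0.2,[0,0,0],0],
    [0.4,[0,0,0],0],
    [0.6,[0,0,0],0],
    [0.8,[0,0,0],0],
    [1,[0,0,0],0],
    [1,[0,0,0],0],
    [1,[0,0,0],0],
    [1,[0,0,0],0],
    [1,[0,0,0],0],
  ],
  newtons=60,
)

```text
time_s: 39.1
ee_pos: [0.56, -0.1694, 0.047]
orientation: [-179.9, -0.2, -11.0]
wrist_force: [-0.8, -0.8, 5.5]
grip_width: 0.0254
```

Run:
```python
from look import *
p,r,s=pose();print(L(p,4),L(s["orientation"],1),s["grip_width"],L(s["wrist_force"],1))
im=bot.get_image("wrist");cv2.imwrite("pics/w13.png",np.hstack([im[100:330,200:460],cv2.resize(bot.get_image("side")[180:300,270:380],None,fx=1.91667,fy=1.91667)]))
```

```text
[0.56, -0.1694, 0.047] [-179.9, -0.2, -11.0] 0.025377115713744704 [-0.8, -0.8, 5.5]
```

View pics/w13.png

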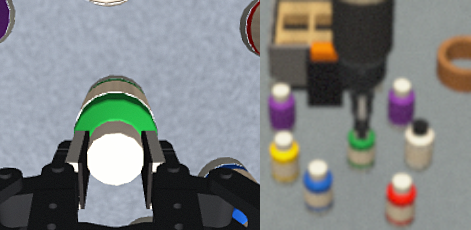

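Green is held by the cap (opening 25 mm), with the tips touching the shoulder. Next: lift and carry it over the case.

Run:
```python
from look import *
t=pk(0,1);print(L(t,4),go([*t,.195],CY))
```

```text
[0.557, 0.1506] ([-63.4, -313.7, -148.0], np.float64(-0.1))
```

apply_moves(
  motion=[
    [1,[0,0,-15],0],
    [1,[0,0,-40],0],
    [1,[0,0,-70],0],
    [1,[0,0,-100],0],
    [1,[0,0,-128],0],
    [1,[0,0,-146],0],
    [1,[-5,-25,-148],0],
    [1,[-12,-60,-148],0],
    [1,[-20,-100,-148],0],
    [1,[-28,-140,-148],0],
  ],
)

```text
time_s: 40.45
ee_pos: [0.5581, -0.0254, 0.1955]
orientation: [-179.9, -0.2, -11.0]
wrist_force: [1.2, 0.0, -2.6]
grip_width: 0.0253
```

Run:
```python
from look import *
p,r,s=pose();print(L(p,4),s["grip_width"],L(s["wrist_force"],1));t=pk(0,1);print(go([*t,.195],CY))
```

```text
[0.5581, -0.0254, 0.1955] 0.02525432656888395 [1.2, 0.0, -2.6]
([-34.7, -172.6, 0.6], np.float64(-0.1))
```

apply_moves(
  motion=[
    [1,[-8,-40,0.6],0],
    [1,[-16,-80,0.6],0],
    [1,[-25,-120,0.6],0],
    [1,[-32,-155,0.6],0],
    [1,[-34.7,-170,0.6],0],
    [1,[-34.7,-172.6,15],0],
    [1,[-34.7,-172.6,40],0],
    [1,[-34.7,-172.6,65],0],
    [1,[-34.7,-172.6,85],0],
    [1,[-34.7,-172.6,92],0],
  ],
)

```text
time_s: 41.7
ee_pos: [0.5563, 0.1491, 0.1017]
orientation: [180.0, -0.1, -11.1]
wrist_force: [-0.1, -0.0, -1.7]
grip_width: 0.0262
```

Run:
```python
from look import *
p,r,s=pose();print(L(p,4),L(s["orientation"],1),s["grip_width"],L(s["wrist_force"],1));t=pk(0,1);print(go([*t,.062],CY))
im=bot.get_image("wrist");w,f=cap(im,p,r,p[:2],z=p[2]-.047+.09,save="pics/cap2.png");print("cap-TCP in tool mm",L(r.inv().apply(np.r_[w-p[:2],0])*1000,1),f)
cv2.imwrite("pics/w14.png",np.hstack([im[60:330,200:480],cv2.resize(cv2.imread("pics/cap2.png"),(270,270))]))
```

```text
[0.5563, 0.1491, 0.1017] [180.0, -0.1, -11.1] 0.02621034662124735 [-0.1, -0.0, -1.7]
([0.3, -1.6, 39.7], np.float64(-0.2))
cap-TCP in tool mm [-0.0, -0.7, -0.0] 137.40753173828125
```

View pics/w14.png

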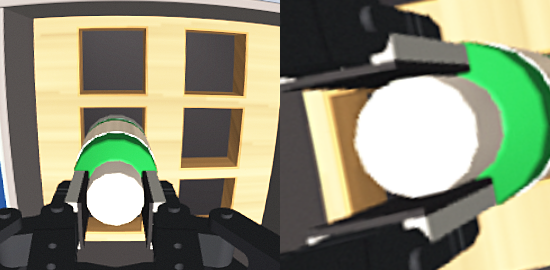

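The bottle hangs straight over the back-middle pocket, with the cap centred on the TCP within 0.7 mm. Lowering it in.

apply_moves(
  motion=[
    [1,[0.3,-1.6,2],-0.2],
    [1,[0.3,-1.6,4],-0.2],
    [1,[0.3,-1.6,8],-0.2],
    [1,[0.3,-1.6,12],-0.2],
    [1,[0.3,-1.6,17],-0.2],
    [1,[0.3,-1.6,22],-0.2],
    [1,[0.3,-1.6,27],-0.2],
    [1,[0.3,-1.6,32],-0.2],
    [1,[0.3,-1.6,36],-0.2],
    [1,[0.3,-1.6,38],-0.2],
  ],
)

```text
time_s: 43.0
ee_pos: [0.5571, 0.1507, 0.0634]
orientation: [180.0, -0.1, -10.9]
wrist_force: [1.0, -0.2, -1.7]
grip_width: 0.0255
```

apply_moves(
  motion=[
    [1,[0,0,0.7],0],
    [1,[0,0,1.2],0],
    [1,[0,0,1.5],0],
    [1,[0,0,1.5],0],
    [1,[0,0,1.5],0],
    [1,[0,0,1.5],0],
    [1,[0,0,1.5],0],
    [1,[0,0,1.5],0],
    [1,[0,0,1.5],0],
    [1,[0,0,1.5],0],
  ],
)

```text
time_s: 44.25
ee_pos: [0.5572, 0.1508, 0.0621]
orientation: [180.0, -0.1, -10.9]
wrist_force: [-0.8, -0.5, 4.0]
grip_width: 0.0253
```

apply_moves(
  motion=[
    [0.2,[0,0,0],0],
    [0,[0,0,0],0],
    [-0.2,[0,0,0],0],
    [-0.3,[0,0,0],0],
    [-0.35,[0,0,-10],0],
    [-0.4,[0,0,-40],0],
    [-0.4,[0,0,-80],0],
    [-0.4,[0,0,-120],0],
    [-0.4,[0,0,-140],0],
    [-0.4,[0,20,-140],0],
  ],
)

```text
time_s: 45.5
ee_pos: [0.5543, 0.132, 0.2045]
orientation: [-179.9, -0.3, -10.8]
wrist_force: [-0.4, -0.0, -0.1]
grip_width: 0.0596
```

```bash
cat >> look.py <<'E'
def check(names=("bottle1",)):
    for c in("wrist","side"):
        im=bot.get_image(c);p,r,_=pose()
        for d in bot.mark_of(c,"bottle1"):
            pt=np.array(d["point"]);uv=(wproj if c=="wrist" else lambda P,p,r:proj(P,"side"))(pt+[0,0,.04],p,r)[0]
            print(c,round(d["p"],2),L(pt),colour(im,uv,2))
E
python3 - <<'E'
from look import *
check()
print(go([.6535,-.183,.20],CY))
E
```

```text
wrist 0.97 [0.645, -0.084, 0.002] [142, 178, 119]
wrist 0.96 [0.443, -0.065, -0.002] [141, 168, 85]
wrist 0.93 [0.476, -0.245, -0.001] [109, 218, 96]
wrist 0.86 [0.433, -0.174, 0.001] [23, 243, 150]
wrist 0.82 [0.654, -0.181, 0.003] [16, 38, 127]
wrist 0.71 [0.559, 0.152, 0.017] [20, 25, 241]
wrist 0.64 [0.592, -0.289, 0.0] [6, 58, 127]
side 0.82 [0.651, -0.181, -0.0] [30, 27, 227]
side 0.73 [0.478, -0.244, -0.005] [108, 187, 157]
side 0.7 [0.442, -0.066, -0.002] [145, 151, 132]
side 0.68 [0.556, 0.153, 0.01] [68, 157, 128]
side 0.64 [0.602, -0.296, 0.0] [2, 229, 214]
side 0.59 [0.432, -0.176, 0.0] [27, 245, 231]
side 0.59 [0.642, -0.091, 0.0] [144, 145, 109]
([158.6, 288.5, 2.0], np.float64(-0.0))
```

apply_moves(
  motion=[
    [-0.4,[20,35,0],0],
    [-0.4,[40,75,0],0],
    [-0.4,[65,118,0],0],
    [-0.4,[90,163,0],0],
    [-0.4,[115,208,0],0],
    [-0.4,[138,250,0],0],
    [-0.4,[152,278,0],0],
    [-0.4,[158.6,288.5,2],0],
    [-0.4,[158.6,288.5,2],0],
    [-0.4,[158.6,288.5,2],0],
  ],
)

```text
time_s: 46.95
ee_pos: [0.6534, -0.182, 0.1998]
orientation: [179.9, -0.0, -10.9]
wrist_force: [0.1, 0.1, 0.4]
grip_width: 0.0602
```

```bash
cat > capat.py <<'E'
import sys
from look import *
p,r,s=pose();print(L(p,4),L(s["orientation"],1),s["grip_width"])
im=bot.get_image("wrist");g=np.array([float(sys.argv[1]),float(sys.argv[2])]);d=len(sys.argv)>3
w,f=cap(im,p,r,g,dark=d);w,f=cap(im,p,r,w,dark=d);print("cap",L(w,4),f,"to .051:",go([*w,.051],CY))
print([(round(q["p"],2),L(q["point"])) for q in bot.mark_of("wrist","bottle1") if np.hypot(*(np.array(q["point"][:2])-g))<.05])
E
python3 capat.py .6535 -.183 dark
```

```text
[0.6534, -0.182, 0.1998] [179.9, -0.0, -10.9] 0.06017670567561076
cap [0.6542, -0.1829] 180.6526336669922 to .051: ([0.8, 0.8, 149.1], np.float64(0.1))
[(0.77, [0.655, -0.182, 0.003])]
```

apply_moves(
  motion=[
    [-0.4,[0.8,0.8,25],0],
    [-0.4,[0.8,0.8,55],0],
    [-0.4,[0.8,0.8,85],0],
    [-0.4,[0.8,0.8,110],0],
    [-0.4,[0.8,0.8,128],0],
    [-0.4,[0.8,0.8,140],0],
    [-0.4,[0.8,0.8,146],0],
    [-0.4,[0.8,0.8,149],0],
    [-0.4,[0.8,0.8,149],0],
    [0,[0.8,0.8,149],0],
  ],
)

```text
time_s: 48.3
ee_pos: [0.6547, -0.183, 0.0519]
orientation: [180.0, -0.1, -10.9]
wrist_force: [0.3, -0.3, 0.2]
grip_width: 0.0437
```

apply_moves(
  motion=[
    [0.2,[0,0,0],0],
    [0.4,[0,0,0],0],
    [0.6,[0,0,0],0],
    [0.8,[0,0,0],0],
    [1,[0,0,0],0],
    [1,[0,0,0],0],
    [1,[0,0,0],0],
    [1,[0,0,0],0],
    [1,[0,0,-5],0],
    [1,[0,0,-15],0],
  ],
)

```text
time_s: 49.55
ee_pos: [0.6538, -0.1828, 0.0662]
orientation: [180.0, -0.0, -10.9]
wrist_force: [0.3, 0.3, -1.9]
grip_width: 0.0246
```

```bash
cat > to.py <<'E'
import sys
from look import *
i,j,z=int(sys.argv[1]),int(sys.argv[2]),float(sys.argv[3])
p,r,s=pose();print(L(p,4),L(s["orientation"],1),s["grip_width"],L(s["wrist_force"],1));t=pk(i,j);print(L(t,4),go([*t,z],CY))
if len(sys.argv)>4:
    off=float(sys.argv[4]) # TCP height over bottle base
    im=bot.get_image("wrist");w,f=cap(im,p,r,p[:2],z=p[2]-off+.09,dark=len(sys.argv)>5);print("cap-TCP in tool mm",L(r.inv().apply(np.r_[w-p[:2],0])*1000,1),round(f))
E
python3 to.py 1 1 .198
```

```text
[0.6538, -0.1828, 0.0662] [180.0, -0.0, -10.9] 0.02463106002831726 [0.3, 0.3, -1.9]
[0.6159, 0.1392] ([-98.0, -308.9, -132.0], np.float64(0.0))
```

apply_moves(
  motion=[
    [1,[0,0,-30],0],
    [1,[0,0,-70],0],
    [1,[0,0,-110],0],
    [1,[-4,-12,-132],0],
    [1,[-17,-55,-132],0],
    [1,[-33,-105,-132],0],
    [1,[-50,-160,-132],0],
    [1,[-68,-215,-132],0],
    [1,[-85,-270,-132],0],
    [1,[-95,-300,-132],0],
  ],
)

```text
time_s: 50.8
ee_pos: [0.6164, 0.1327, 0.1984]
orientation: [180.0, -0.0, -10.8]
wrist_force: [1.3, 0.2, -2.0]
grip_width: 0.0245
```

```bash
python3 to.py 1 1 .103
```

```text
[0.6164, 0.1327, 0.1984] [180.0, -0.0, -10.8] 0.024467149035607604 [1.3, 0.2, -2.0]
[0.6159, 0.1392] ([-1.7, -6.3, 95.4], np.float64(0.2))
```

apply_moves(
  motion=[
    [1,[-1.7,-6.3,10],0.2],
    [1,[-1.7,-6.3,30],0.2],
    [1,[-1.7,-6.3,50],0.2],
    [1,[-1.7,-6.3,70],0.2],
    [1,[-1.7,-6.3,84],0.2],
    [1,[-1.7,-6.3,92],0.2],
    [1,[-1.7,-6.3,95],0.2],
    [1,[-1.7,-6.3,95],0.2],
    [1,[-1.7,-6.3,95],0.2],
    [1,[-1.7,-6.3,95],0.2],
  ],
)

```text
time_s: 52.05
ee_pos: [0.6162, 0.1393, 0.1039]
orientation: [-180.0, -0.0, -11.0]
wrist_force: [-0.5, 0.4, -2.9]
grip_width: 0.025
```

```bash
python3 to.py 1 1 .067 .0515 dark
```

```text
[0.6162, 0.1393, 0.1039] [-180.0, -0.0, -11.0] 0.024986805114362815 [-0.5, 0.4, -2.9]
[0.6159, 0.1392] ([-0.3, 0.2, 36.9], np.float64(-0.0))
cap-TCP in tool mm [3.1, -0.3, 0.0] 88
```

apply_moves(
  motion=[
    [1,[-0.3,0.2,3],0],
    [1,[-0.3,0.2,6],0],
    [1,[-0.3,0.2,9],0],
    [1,[-0.3,0.2,11],0],
    [1,[-0.3,0.2,13],0],
    [1,[-0.3,0.2,15],0],
    [1,[-0.3,0.2,17],0],
    [1,[-0.3,0.2,19],0],
    [1,[-0.3,0.2,19],0],
    [1,[-0.3,0.2,19],0],
  ],
)

```text
time_s: 53.35
ee_pos: [0.6158, 0.1392, 0.0848]
orientation: [-180.0, -0.0, -11.0]
wrist_force: [0.6, -1.3, -2.7]
grip_width: 0.0246
```

apply_moves(
  motion=[
    [1,[0,0,4],0],
    [1,[0,0,8],0],
    [1,[0,0,12],0],
    [1,[0,0,15],0],
    [1,[0,0,16.5],0],
    [1,[0,0,17.5],0],
    [1,[0,0,18],0],
    [1,[0,0,18],0],
    [1,[0,0,18],0],
    [1,[0,0,18],0],
  ],
)

```text
time_s: 54.6
ee_pos: [0.6163, 0.1392, 0.0678]
orientation: [-180.0, -0.1, -11.0]
wrist_force: [-1.8, -1.6, 5.6]
grip_width: 0.025
```

apply_moves(
  motion=[
    [0.2,[0,0,0],0],
    [0,[0,0,0],0],
    [-0.2,[0,0,0],0],
    [-0.3,[0,0,0],0],
    [-0.35,[0,0,-10],0],
    [-0.4,[0,0,-40],0],
    [-0.4,[0,0,-80],0],
    [-0.4,[0,0,-120],0],
    [-0.4,[0,0,-135],0],
    [-0.4,[0,20,-135],0],
  ],
)

```text
time_s: 55.85
ee_pos: [0.6127, 0.1201, 0.2041]
orientation: [-179.9, -0.2, -10.9]
wrist_force: [-0.2, -0.9, -1.3]
grip_width: 0.0597
```

Run:
```python
from look import *
check()
print(go([.5975,-.293,.20],CY))
```

```text
wrist 0.93 [0.435, -0.171, -0.0] [16, 60, 141]
wrist 0.87 [0.555, 0.152, 0.018] [18, 41, 144]
wrist 0.84 [0.477, -0.246, -0.002] [109, 153, 95]
wrist 0.81 [0.647, -0.091, 0.002] [143, 177, 190]
wrist 0.7 [0.594, -0.29, 0.001] [179, 90, 116]
wrist 0.69 [0.619, 0.141, 0.02] [22, 36, 156]
wrist 0.26 [0.548, 0.106, 0.003] [23, 84, 249]
side 0.8 [0.439, -0.064, -0.003] [143, 151, 128]
side 0.78 [0.644, -0.09, -0.001] [145, 147, 137]
side 0.67 [0.431, -0.177, -0.002] [24, 244, 211]
side 0.64 [0.601, -0.298, 0.001] [2, 231, 217]
side 0.6 [0.556, 0.152, 0.013] [68, 157, 128]
side 0.57 [0.478, -0.246, -0.004] [108, 186, 158]
side 0.52 [0.613, 0.141, 0.013] [19, 43, 176]
side 0.18 [0.318, 0.438, 0.002] [19, 201, 198]
([64.9, 406.6, 1.9], np.float64(-0.1))
```

White is in too. Now red.

apply_moves(
  motion=[
    [-0.4,[8,50,0],0],
    [-0.4,[16,105,0],0],
    [-0.4,[26,160,0],0],
    [-0.4,[35,215,0],0],
    [-0.4,[44,270,0],0],
    [-0.4,[52,325,0],0],
    [-0.4,[60,375,0],0],
    [-0.4,[65,403,2],0],
    [-0.4,[65,407,2],0],
    [-0.4,[65,407,2],0],
  ],
)

```text
time_s: 57.3
ee_pos: [0.5971, -0.2933, 0.1989]
orientation: [180.0, 0.1, -11.1]
wrist_force: [0.1, 0.5, 0.3]
grip_width: 0.0598
```

```bash
python3 capat.py .5975 -.293
```

```text
[0.5971, -0.2933, 0.1989] [180.0, 0.1, -11.1] 0.05977001997464773
cap [0.5977, -0.2924] 136.49929809570312 to .051: ([0.4, -0.5, 148.3], np.float64(-0.1))
[]
```

apply_moves(
  motion=[
    [-0.4,[0.4,-0.5,25],0],
    [-0.4,[0.4,-0.5,55],0],
    [-0.4,[0.4,-0.5,85],0],
    [-0.4,[0.4,-0.5,110],0],
    [-0.4,[0.4,-0.5,128],0],
    [-0.4,[0.4,-0.5,140],0],
    [-0.4,[0.4,-0.5,146],0],
    [-0.4,[0.4,-0.5,148],0],
    [-0.4,[0.4,-0.5,148],0],
    [0,[0.4,-0.5,148],0],
  ],
)

```text
time_s: 58.65
ee_pos: [0.5983, -0.2923, 0.0522]
orientation: [180.0, -0.0, -11.0]
wrist_force: [-0.1, -0.4, 0.3]
grip_width: 0.0433
```

apply_moves(
  motion=[
    [0.2,[0,0,0],0],
    [0.4,[0,0,0],0],
    [0.6,[0,0,0],0],
    [0.8,[0,0,0],0],
    [1,[0,0,0],0],
    [1,[0,0,0],0],
    [1,[0,0,0],0],
    [1,[0,0,0],0],
    [1,[0,0,-5],0],
    [1,[0,0,-15],0],
  ],
)

```text
time_s: 59.9
ee_pos: [0.5975, -0.2919, 0.0666]
orientation: [-180.0, 0.1, -11.0]
wrist_force: [-0.5, -0.1, -2.0]
grip_width: 0.0248
```

```bash
python3 to.py -1 1 .198
```

```text
[0.5975, -0.2919, 0.0666] [-180.0, 0.1, -11.0] 0.024837507499769908 [-0.5, -0.1, -2.0]
[0.4981, 0.162] ([-184.3, -426.6, -131.0], np.float64(-0.1))
```

apply_moves(
  motion=[
    [1,[0,0,-30],0],
    [1,[0,0,-70],0],
    [1,[0,0,-110],0],
    [1,[-4,-10,-131],0],
    [1,[-20,-45,-131],0],
    [1,[-40,-92,-131],0],
    [1,[-61,-141,-131],0],
    [1,[-82,-190,-131],0],
    [1,[-103,-238,-131],0],
    [1,[-124,-287,-131],0],
  ],
)

```text
time_s: 61.15
ee_pos: [0.5299, 0.0151, 0.1983]
orientation: [-180.0, 0.1, -11.0]
wrist_force: [1.0, 0.7, -3.0]
grip_width: 0.0247
```

```bash
python3 to.py -1 1 .103
```

```text
[0.5299, 0.0151, 0.1983] [-180.0, 0.1, -11.0] 0.024658139765521447 [1.0, 0.7, -3.0]
[0.4981, 0.162] ([-59.2, -138.1, 95.5], np.float64(-0.1))
```

apply_moves(
  motion=[
    [1,[-17,-40,0],0],
    [1,[-35,-80,0],0],
    [1,[-50,-118,0],0],
    [1,[-59.2,-138.1,5],0],
    [1,[-59.2,-138.1,25],0],
    [1,[-59.2,-138.1,50],0],
    [1,[-59.2,-138.1,75],0],
    [1,[-59.2,-138.1,90],0],
    [1,[-59.2,-138.1,95],0],
    [1,[-59.2,-138.1,95],0],
  ],
)

```text
time_s: 62.4
ee_pos: [0.4983, 0.1621, 0.1039]
orientation: [-180.0, 0.0, -11.0]
wrist_force: [0.6, -0.2, -2.8]
grip_width: 0.0249
```

```bash
python3 to.py -1 1 .067 .0515
```

```text
[0.4983, 0.1621, 0.1039] [-180.0, 0.0, -11.0] 0.024873523244471268 [0.6, -0.2, -2.8]
[0.4981, 0.162] ([-0.2, 0.2, 36.9], np.float64(-0.1))
cap-TCP in tool mm [0.5, -0.5, 0.0] 130
```

apply_moves(
  motion=[
    [1,[-0.5,0.2,4],0],
    [1,[-0.5,0.2,8],0],
    [1,[-0.5,0.2,11],0],
    [1,[-0.5,0.2,14],0],
    [1,[-0.5,0.2,17],0],
    [1,[-0.5,0.2,20],0],
    [1,[-0.5,0.2,23],0],
    [1,[-0.5,0.2,26],0],
    [1,[-0.5,0.2,28],0],
    [1,[-0.5,0.2,28],0],
  ],
)

```text
time_s: 63.7
ee_pos: [0.4979, 0.1621, 0.0761]
orientation: [-179.9, 0.0, -11.0]
wrist_force: [0.5, 1.4, -1.7]
grip_width: 0.0246
```

apply_moves(
  motion=[
    [1,[0,0,3],0],
    [1,[0,0,6],0],
    [1,[0,0,7.5],0],
    [1,[0,0,8.5],0],
    [1,[0,0,9],0],
    [1,[0,0,9],0],
    [1,[0,0,9],0],
    [1,[0,0,9],0],
    [1,[0,0,9],0],
    [1,[0,0,9],0],
  ],
)

```text
time_s: 64.95
ee_pos: [0.4984, 0.1621, 0.068]
orientation: [-179.9, -0.0, -11.0]
wrist_force: [-2.4, -1.7, 7.0]
grip_width: 0.0251
```

Seated. I release, rise and head for blue at (0.477,-0.245).

apply_moves(
  motion=[
    [0.2,[0,0,0],0],
    [0,[0,0,0],0],
    [-0.2,[0,0,0],0],
    [-0.3,[0,0,0],0],
    [-0.35,[0,0,-10],0],
    [-0.4,[0,0,-40],0],
    [-0.4,[0,0,-80],0],
    [-0.4,[0,0,-120],0],
    [-0.4,[0,0,-135],0],
    [-0.4,[0,20,-135],0],
  ],
)

```text
time_s: 66.2
ee_pos: [0.495, 0.1428, 0.2041]
orientation: [-179.8, -0.1, -10.9]
wrist_force: [-0.4, -0.1, 0.0]
grip_width: 0.0598
```

Run:
```python
from look import *
check()
print(go([.477,-.245,.20],CY))
```

```text
wrist 0.97 [0.477, -0.244, -0.0] [110, 212, 89]
wrist 0.87 [0.496, 0.162, 0.016] [0, 0, 255]
wrist 0.81 [0.616, 0.14, 0.017] [168, 16, 78]
wrist 0.74 [0.645, -0.086, 0.001] [142, 180, 147]
wrist 0.68 [0.442, -0.066, -0.0] [142, 179, 155]
wrist 0.61 [0.556, 0.15, 0.019] [0, 0, 255]
side 0.83 [0.646, -0.09, -0.005] [144, 144, 108]
side 0.67 [0.439, -0.065, -0.001] [144, 153, 128]
side 0.61 [0.427, -0.176, 0.001] [26, 245, 227]
side 0.59 [0.478, -0.243, -0.005] [108, 186, 156]
side 0.58 [0.611, 0.141, 0.01] [19, 54, 162]
side 0.51 [0.498, 0.159, 0.018] [4, 215, 183]
side 0.48 [0.558, 0.15, 0.011] [67, 159, 127]
([57.4, 382.4, 1.9], np.float64(-0.1))
```

apply_moves(
  motion=[
    [-0.4,[7,48,0],0],
    [-0.4,[15,100,0],0],
    [-0.4,[23,153,0],0],
    [-0.4,[31,206,0],0],
    [-0.4,[39,260,0],0],
    [-0.4,[47,312,0],0],
    [-0.4,[54,358,0],0],
    [-0.4,[57,380,2],0],
    [-0.4,[57.4,382.4,2],0],
    [-0.4,[57.4,382.4,2],0],
  ],
)

```text
time_s: 67.65
ee_pos: [0.4767, -0.2448, 0.1993]
orientation: [-180.0, 0.1, -11.0]
wrist_force: [0.1, -0.0, 0.1]
grip_width: 0.0599
```

```bash
python3 capat.py .477 -.244
```

```text
[0.4767, -0.2448, 0.1993] [-180.0, 0.1, -11.0] 0.059904243650926316
cap [0.4767, -0.2439] 136.86830139160156 to .051: ([-0.1, -0.4, 148.6], np.float64(-0.1))
[(0.78, [0.476, -0.245, 0.0])]
```

apply_moves(
  motion=[
    [-0.4,[0,-0.5,25],0],
    [-0.4,[0,-0.5,55],0],
    [-0.4,[0,-0.5,85],0],
    [-0.4,[0,-0.5,110],0],
    [-0.4,[0,-0.5,128],0],
    [-0.4,[0,-0.5,140],0],
    [-0.4,[0,-0.5,146],0],
    [-0.4,[0,-0.5,148.5],0],
    [-0.4,[0,-0.5,148.5],0],
    [0,[0,-0.5,148.5],0],
  ],
)

```text
time_s: 69.0
ee_pos: [0.4774, -0.2438, 0.0518]
orientation: [-180.0, 0.0, -11.0]
wrist_force: [0.1, 0.9, 0.1]
grip_width: 0.043
```

apply_moves(
  motion=[
    [0.2,[0,0,0],0],
    [0.4,[0,0,0],0],
    [0.6,[0,0,0],0],
    [0.8,[0,0,0],0],
    [1,[0,0,0],0],
    [1,[0,0,0],0],
    [1,[0,0,0],0],
    [1,[0,0,0],0],
    [1,[0,0,-5],0],
    [1,[0,0,-15],0],
  ],
)

```text
time_s: 70.25
ee_pos: [0.4767, -0.2436, 0.0666]
orientation: [-180.0, 0.1, -11.0]
wrist_force: [0.7, -0.4, -2.2]
grip_width: 0.0246
```

```bash
python3 to.py 0 -1 .198
```

```text
[0.4767, -0.2436, 0.0666] [-180.0, 0.1, -11.0] 0.02461594277956728 [0.7, -0.4, -2.2]
[0.5418, 0.072] ([3.5, -322.3, -131.2], np.float64(-0.1))
```

apply_moves(
  motion=[
    [1,[0,0,-30],0],
    [1,[0,0,-70],0],
    [1,[0,0,-110],0],
    [1,[0,-10,-131],0],
    [1,[1,-50,-131],0],
    [1,[2,-100,-131],0],
    [1,[2.5,-155,-131],0],
    [1,[3,-210,-131],0],
    [1,[3.5,-265,-131],0],
    [1,[3.5,-310,-131],0],
  ],
)

```text
time_s: 71.5
ee_pos: [0.5394, 0.0621, 0.1984]
orientation: [-179.9, 0.1, -10.9]
wrist_force: [0.6, -0.2, -0.5]
grip_width: 0.0248
```

```bash
python3 to.py 0 -1 .103
```

```text
[0.5394, 0.0621, 0.1984] [-179.9, 0.1, -10.9] 0.024804615509208858 [0.6, -0.2, -0.5]
[0.5418, 0.072] ([0.6, -10.1, 95.4], np.float64(-0.0))
```

apply_moves(
  motion=[
    [1,[0.6,-10,10],0],
    [1,[0.6,-10,30],0],
    [1,[0.6,-10,50],0],
    [1,[0.6,-10,70],0],
    [1,[0.6,-10,84],0],
    [1,[0.6,-10,92],0],
    [1,[0.6,-10,95],0],
    [1,[0.6,-10,95],0],
    [1,[0.6,-10,95],0],
    [1,[0.6,-10,95],0],
  ],
)

```text
time_s: 72.75
ee_pos: [0.5421, 0.072, 0.1039]
orientation: [-179.9, 0.0, -10.9]
wrist_force: [0.7, -0.1, -1.2]
grip_width: 0.0248
```

```bash
python3 to.py 0 -1 .067 .0515; python3 -c "
from look import *
print([(round(d['p'],2),L(d['point'])) for d in bot.mark_of('wrist','bottle1')])"
```

```text
[0.5421, 0.072, 0.1039] [-179.9, 0.0, -10.9] 0.024777332884115388 [0.7, -0.1, -1.2]
[0.5418, 0.072] ([-0.2, 0.1, 36.9], np.float64(-0.0))
cap-TCP in tool mm [-0.5, -0.6, 0.0] 144
[(0.92, [0.619, 0.143, 0.017]), (0.81, [0.557, 0.151, 0.016]), (0.77, [0.433, -0.174, -0.0]), (0.77, [0.541, 0.072, 0.051]), (0.72, [0.552, 0.109, 0.002]), (0.68, [0.645, -0.088, 0.002]), (0.64, [0.494, 0.164, 0.011])]
```

Still held, with its base at about 51 mm as expected. Inserting.

apply_moves(
  motion=[
    [1,[0,0.1,4],0],
    [1,[0,0.1,8],0],
    [1,[0,0.1,11],0],
    [1,[0,0.1,14],0],
    [1,[0,0.1,17],0],
    [1,[0,0.1,20],0],
    [1,[0,0.1,23],0],
    [1,[0,0.1,26],0],
    [1,[0,0.1,28],0],
    [1,[0,0.1,28],0],
  ],
)

```text
time_s: 74.1
ee_pos: [0.5418, 0.0719, 0.0756]
orientation: [-179.9, 0.1, -10.9]
wrist_force: [0.2, -0.4, -0.9]
grip_width: 0.0248
```

apply_moves(
  motion=[
    [1,[0,0,3],0],
    [1,[0,0,6],0],
    [1,[0,0,7.5],0],
    [1,[0,0,8.5],0],
    [1,[0,0,9],0],
    [1,[0,0,9],0],
    [1,[0,0,9],0],
    [1,[0,0,9],0],
    [1,[0,0,9],0],
    [1,[0,0,9],0],
  ],
)

```text
time_s: 75.35
ee_pos: [0.5423, 0.0718, 0.0675]
orientation: [-179.9, 0.0, -10.9]
wrist_force: [-2.7, -1.6, 7.1]
grip_width: 0.0247
```

apply_moves(
  motion=[
    [0.2,[0,0,0],0],
    [0,[0,0,0],0],
    [-0.2,[0,0,0],0],
    [-0.3,[0,0,0],0],
    [-0.35,[0,0,-10],0],
    [-0.4,[0,0,-40],0],
    [-0.4,[0,0,-80],0],
    [-0.4,[0,0,-120],0],
    [-0.4,[0,0,-135],0],
    [-0.4,[0,20,-135],0],
  ],
)

```text
time_s: 76.6
ee_pos: [0.5391, 0.0524, 0.2038]
orientation: [-179.8, -0.1, -10.8]
wrist_force: [0.3, 0.1, -0.7]
grip_width: 0.0595
```

Run:
```python
from look import *
check()
print(go([.432,-.174,.20],CY))
```

```text
wrist 0.95 [0.65, -0.087, 0.001] [142, 179, 180]
wrist 0.85 [0.445, -0.065, 0.0] [143, 179, 177]
wrist 0.83 [0.433, -0.172, -0.002] [22, 241, 129]
wrist 0.74 [0.556, 0.15, 0.018] [18, 42, 150]
wrist 0.64 [0.496, 0.166, 0.016] [16, 41, 137]
wrist 0.61 [0.543, 0.07, 0.014] [24, 32, 199]
wrist 0.57 [0.617, 0.145, 0.018] [160, 15, 52]
side 0.89 [0.43, -0.178, 0.002] [24, 244, 206]
side 0.82 [0.644, -0.091, -0.001] [144, 146, 110]
side 0.63 [0.543, 0.071, 0.008] [16, 244, 238]
side 0.63 [0.441, -0.063, -0.004] [144, 148, 131]
side 0.61 [0.557, 0.153, 0.013] [61, 135, 147]
side 0.53 [0.612, 0.139, 0.011] [19, 49, 165]
side 0.49 [0.498, 0.156, 0.016] [2, 186, 160]
([-60.9, 241.1, 1.5], np.float64(-0.1))
```

apply_moves(
  motion=[
    [-0.4,[-8,33,0],0],
    [-0.4,[-18,70,0],0],
    [-0.4,[-28,110,0],0],
    [-0.4,[-38,150,0],0],
    [-0.4,[-48,190,0],0],
    [-0.4,[-56,222,0],0],
    [-0.4,[-60,238,1.5],0],
    [-0.4,[-60.9,241,1.5],0],
    [-0.4,[-60.9,241,1.5],0],
    [-0.4,[-60.9,241,1.5],0],
  ],
)

```text
time_s: 78.05
ee_pos: [0.4324, -0.1733, 0.1999]
orientation: [-180.0, 0.1, -10.9]
wrist_force: [0.4, 1.1, 0.9]
grip_width: 0.0601
```

```bash
python3 capat.py .432 -.174
```

```text
[0.4324, -0.1733, 0.1999] [-180.0, 0.1, -10.9] 0.06007290184168908
cap [0.4307, -0.1744] 58.86370849609375 to .051: ([-1.2, 1.5, 149.0], np.float64(0.0))
[(0.9, [0.432, -0.17, 0.001])]
```

Run:
```python
from look import *
p,r,s=pose();im=bot.get_image("wrist");b=cv2.merge([im[...,0]]*3)
w,f=cap(b,p,r,(.432,-.173));w,f=cap(b,p,r,w);print(L(w,4),f,go([*w,.051],CY))
```

```text
[0.4337, -0.1746] 193.83895874023438 ([1.9, 1.0, 149.0], np.float64(0.0))
```

apply_moves(
  motion=[
    [-0.4,[1.9,1,25],0],
    [-0.4,[1.9,1,55],0],
    [-0.4,[1.9,1,85],0],
    [-0.4,[1.9,1,110],0],
    [-0.4,[1.9,1,128],0],
    [-0.4,[1.9,1,140],0],
    [-0.4,[1.9,1,146],0],
    [-0.4,[1.9,1,149],0],
    [-0.4,[1.9,1,149],0],
    [0,[1.9,1,149],0],
  ],
)

```text
time_s: 79.45
ee_pos: [0.4341, -0.1747, 0.0514]
orientation: [-180.0, 0.0, -10.9]
wrist_force: [-0.4, 1.6, 0.1]
grip_width: 0.0435
```

apply_moves(
  motion=[
    [0.2,[0,0,0],0],
    [0.4,[0,0,0],0],
    [0.6,[0,0,0],0],
    [0.8,[0,0,0],0],
    [1,[0,0,0],0],
    [1,[0,0,0],0],
    [1,[0,0,0],0],
    [1,[0,0,0],0],
    [1,[0,0,-5],0],
    [1,[0,0,-15],0],
  ],
)

```text
time_s: 80.7
ee_pos: [0.4334, -0.1746, 0.0664]
orientation: [-180.0, 0.1, -10.9]
wrist_force: [-1.0, -0.4, -3.0]
grip_width: 0.0248
```

```bash
python3 to.py -1 -1 .198
```

```text
[0.4334, -0.1746, 0.0664] [-180.0, 0.1, -10.9] 0.024836614474302646 [-1.0, -0.4, -3.0]
[0.4829, 0.0834] ([-0.7, -262.8, -131.5], np.float64(-0.0))
```

apply_moves(
  motion=[
    [1,[0,0,-30],0],
    [1,[0,0,-70],0],
    [1,[0,0,-110],0],
    [1,[0,-10,-131],0],
    [1,[0,-45,-131],0],
    [1,[0,-90,-131],0],
    [1,[0,-135,-131],0],
    [1,[0,-180,-131],0],
    [1,[-0.7,-225,-131],0],
    [1,[-0.7,-255,-131],0],
  ],
)

```text
time_s: 81.95
ee_pos: [0.4812, 0.0777, 0.1979]
orientation: [-179.9, 0.1, -10.9]
wrist_force: [0.1, -0.7, -2.7]
grip_width: 0.0252
```

```bash
python3 to.py -1 -1 .103
```

```text
[0.4812, 0.0777, 0.1979] [-179.9, 0.1, -10.9] 0.025190527597028473 [0.1, -0.7, -2.7]
[0.4829, 0.0834] ([0.8, -5.9, 94.9], np.float64(0.1))
```

apply_moves(
  motion=[
    [1,[0.7,-6,10],0],
    [1,[0.7,-6,30],0],
    [1,[0.7,-6,50],0],
    [1,[0.7,-6,70],0],
    [1,[0.7,-6,84],0],
    [1,[0.7,-6,92],0],
    [1,[0.7,-6,95],0],
    [1,[0.7,-6,95],0],
    [1,[0.7,-6,95],0],
    [1,[0.7,-6,95],0],
  ],
)

```text
time_s: 83.2
ee_pos: [0.4831, 0.0837, 0.1034]
orientation: [-179.9, 0.1, -10.9]
wrist_force: [-0.5, 0.2, -2.7]
grip_width: 0.0249
```

Run:
```python
from look import *
p,r,s=pose();print(L(p,4),s["grip_width"]);im=bot.get_image("wrist")
w,f=cap(cv2.merge([im[...,0]]*3),p,r,p[:2],z=p[2]-.0515+.09);print(L(r.inv().apply(np.r_[w-p[:2],0])*1000,1),f,go([*pk(-1,-1),.067],CY))
print([(round(d['p'],2),L(d['point'])) for d in bot.mark_of('wrist','bottle1')])
```

```text
[0.4831, 0.0837, 0.1034] 0.024945803908777785
[-0.5, -0.6, 0.0] 152.12112426757812 ([-0.0, 0.3, 36.3], np.float64(0.1))
[(0.98, [0.484, 0.086, 0.051]), (0.92, [0.559, 0.15, 0.017]), (0.86, [0.543, 0.072, 0.012]), (0.82, [0.442, -0.062, -0.005]), (0.69, [0.496, 0.163, 0.015]), (0.57, [0.617, 0.141, 0.018]), (0.27, [0.32, 0.435, 0.002])]
```

apply_moves(
  motion=[
    [1,[0.2,0.3,4],0],
    [1,[0.2,0.3,8],0],
    [1,[0.2,0.3,11],0],
    [1,[0.2,0.3,14],0],
    [1,[0.2,0.3,17],0],
    [1,[0.2,0.3,20],0],
    [1,[0.2,0.3,23],0],
    [1,[0.2,0.3,26],0],
    [1,[0.2,0.3,28],0],
    [1,[0.2,0.3,28],0],
  ],
)

```text
time_s: 84.55
ee_pos: [0.483, 0.0833, 0.075]
orientation: [-179.9, 0.1, -10.9]
wrist_force: [0.4, 0.2, -3.8]
grip_width: 0.0247
```

apply_moves(
  motion=[
    [1,[0,0,3],0],
    [1,[0,0,6],0],
    [1,[0,0,7.5],0],
    [1,[0,0,8.2],0],
    [1,[0,0,8.5],0],
    [1,[0,0,8.5],0],
    [1,[0,0,8.5],0],
    [1,[0,0,8.5],0],
    [1,[0,0,8.5],0],
    [1,[0,0,8.5],0],
  ],
)

```text
time_s: 85.8
ee_pos: [0.4833, 0.0833, 0.0672]
orientation: [-179.9, 0.1, -10.9]
wrist_force: [-1.8, -0.5, 5.2]
grip_width: 0.0246
```

apply_moves(
  motion=[
    [0.2,[0,0,0],0],
    [0,[0,0,0],0],
    [-0.2,[0,0,0],0],
    [-0.3,[0,0,0],0],
    [-0.35,[0,0,-10],0],
    [-0.3,[0,0,-50],0],
    [0,[20,-20,-110],0],
    [0.5,[40,-20,-170],0],
    [1,[50,-10,-230],0],
    [1,[55,0,-270],0],
  ],
)

```text
time_s: 87.05
ee_pos: [0.5383, 0.0721, 0.3409]
orientation: [-179.8, -0.1, -10.8]
wrist_force: [0.9, 0.3, -0.1]
grip_width: 0.0004
```

Run:
```python
from look import *
p,r,s=pose();print(L(p,4),s["grip_width"])
check()
im=bot.get_image("wrist");cv2.imwrite("pics/w15.png",np.hstack([im,cv2.resize(bot.get_image("side")[130:250,250:370],(400,400))])[:, :1040]);cv2.imwrite("pics/w15.png",cv2.resize(cv2.imread("pics/w15.png"),(780,300)))
print(bot.mark_of("wrist","lid_edge")[:1])
```

```text
[0.5383, 0.0721, 0.3409] 0.0003877621905459541
wrist 0.89 [0.648, -0.086, 0.004] [143, 177, 183]
wrist 0.86 [0.615, 0.144, 0.019] [168, 22, 58]
wrist 0.77 [0.482, 0.088, 0.012] [28, 44, 235]
wrist 0.76 [0.441, -0.063, 0.003] [142, 168, 184]
wrist 0.68 [0.542, 0.072, 0.013] [30, 1, 255]
wrist 0.63 [0.494, 0.162, 0.015] [30, 1, 255]
wrist 0.57 [0.558, 0.147, 0.017] [0, 0, 255]
side 0.74 [0.645, -0.092, 0.0] [144, 144, 108]
side 0.66 [0.545, 0.074, 0.01] [13, 202, 237]
side 0.66 [0.439, -0.066, -0.002] [145, 149, 125]
side 0.54 [0.555, 0.15, 0.01] [38, 54, 147]
side 0.49 [0.61, 0.141, 0.011] [19, 48, 165]
side 0.47 [0.48, 0.082, 0.02] [23, 183, 204]
[{'point': [0.5813, 0.2811, 0.3046], 'p': 0.61}]
```

View pics/w15.png

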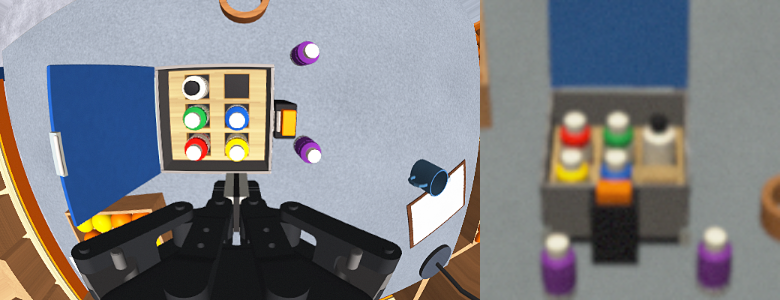

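All five bottles stand upright: white, green and red in the back row, blue and yellow in the front. The front-right pocket is empty, and the lid is still at its stop. With the fingers shut, I now go behind the lid's top edge.

```bash
cat > shut.py <<'E'
from look import *
F,H=.012,.013
yv=np.array([-np.sin(np.radians(CY)),np.cos(np.radians(CY))])
def tip(t):
    if t<1.5:
        s=.187; return np.array([-s*np.cos(t)+.008*np.sin(t), s*np.sin(t)+.008*np.cos(t)])
    return np.array([-.21*np.cos(t)+.008*np.sin(t), .21*np.sin(t)+.008*np.cos(t)-.024])
def at(Y,Z): return np.r_[O+yv*(.105+Y+F),.108+Z-H]
def rows(t0,t1,n=10):
    p,r,_=pose(); return [go(at(*tip(t)),CY,p,r) for t in np.linspace(t0,t1,n+1)[1:]]
E
python3 - <<'E'
from shut import *
print(go(at(.082,.265),CY),go(at(.082,.172),CY))
E
```

```text
([5.1, -239.5, -23.8], np.float64(0.1)) ([5.4, -239.5, 69.2], np.float64(0.1))
```

apply_moves(
  motion=[
    [1,[0,-10,-24],0],
    [1,[2,-60,-24],0],
    [1,[4,-115,-24],0],
    [1,[5,-170,-24],0],
    [1,[5,-220,-24],0],
    [1,[5,-239.5,-20],0],
    [1,[5,-239.5,10],0],
    [1,[5,-239.5,40],0],
    [1,[5,-239.5,65],0],
    [1,[5,-239.5,69],0],
  ],
)

```text
time_s: 88.65
ee_pos: [0.5856, 0.3058, 0.2647]
orientation: [179.8, 0.3, -10.9]
wrist_force: [0.3, 0.6, 0.4]
grip_width: -0.0005
```

Run:
```python
from shut import *
p,r,s=pose();print(L(p,4),L(s["wrist_force"],1))
bot.get_image("side");print([L(d["point"]) for d in bot.mark_of("side","lid_edge")[:1]])
for a in rows(1.95,1.45): print(L(a[0],0))
```

```text
[0.5856, 0.3058, 0.2647] [0.3, 0.6, 0.4]
[[0.582, 0.278, 0.305]]
[0.0, 6.0, -0.0]
[0.0, 16.0, -4.0]
[0.0, 26.0, -7.0]
[0.0, 36.0, -9.0]
[0.0, 47.0, -11.0]
[0.0, 57.0, -13.0]
[0.0, 68.0, -14.0]
[0.0, 78.0, -14.0]
[0.0, 88.0, -14.0]
[0.0, 96.0, -14.0]
```

apply_moves(
  motion=[
    [1,[0,6,0],0],
    [1,[0,14,-3],0],
    [1,[0,22,-6],0],
    [1,[0,32,-8],0],
    [1,[0,43,-11],0],
    [1,[0,54,-13],0],
    [1,[0,65,-14],0],
    [1,[0,76,-14],0],
    [1,[0,87,-14],0],
    [1,[0,96,-14],0],
  ],
)

```text
time_s: 90.0
ee_pos: [0.5683, 0.2113, 0.2808]
orientation: [179.9, 0.2, -10.9]
wrist_force: [0.9, 0.4, -0.6]
grip_width: -0.0001
```

Run:
```python
from shut import *
p,r,s=pose();print(L(p,4),L(s["wrist_force"],1))
for c in("side","wrist","top"):
    bot.get_image(c);print(c,[L(d["point"]) for d in bot.mark_of(c,"lid_edge")[:1]])
e=lambda t:np.r_[O+yv*(.105-.21*np.cos(t)+.008*np.sin(t)),.108+.21*np.sin(t)+.008*np.cos(t)]
print(L(e(1.45)))
for a in rows(1.45,.95): print(L(a[0],0))
```

```text
[0.5683, 0.2113, 0.2808] [0.9, 0.4, -0.6]
side [[0.564, 0.196, 0.314]]
wrist [[0.57, 0.201, 0.317]]
top [[0.571, 0.202, 0.318]]
[0.566, 0.197, 0.317]
[0.0, 10.0, 0.0]
[0.0, 19.0, 2.0]
[0.0, 28.0, 4.0]
[0.0, 37.0, 6.0]
[0.0, 46.0, 9.0]
[0.0, 55.0, 12.0]
[0.0, 64.0, 16.0]
[0.0, 72.0, 20.0]
[0.0, 80.0, 24.0]
[0.0, 88.0, 29.0]
```

The lid follows the model exactly (θ≈1.46). Continuing down the arc.

apply_moves(
  motion=[
    [1,[0,10,0],0],
    [1,[0,19,2],0],
    [1,[0,28,4],0],
    [1,[0,37,6],0],
    [1,[0,46,9],0],
    [1,[0,55,12],0],
    [1,[0,64,16],0],
    [1,[0,72,20],0],
    [1,[0,80,24],0],
    [1,[0,88,29],0],
  ],
)

```text
time_s: 91.55
ee_pos: [0.5518, 0.1254, 0.2518]
orientation: [179.9, 0.2, -10.8]
wrist_force: [0.1, 0.7, 1.0]
grip_width: 0.0
```

Run:
```python
from shut import *
p,r,s=pose();print(L(p,4),L(s["wrist_force"],1))
for c in("side","wrist"):
    bot.get_image(c);print(c,[L(d["point"]) for d in bot.mark_of(c,"lid_edge")[:1]])
e=lambda t:np.r_[O+yv*(.105-.21*np.cos(t)+.008*np.sin(t)),.108+.21*np.sin(t)+.008*np.cos(t)]
print(L(e(.95)))
for a in rows(.95,.5): print(L(a[0],0))
```

```text
[0.5518, 0.1254, 0.2518] [0.1, 0.7, 1.0]
side [[0.549, 0.11, 0.29]]
wrist [[0.55, 0.114, 0.288]]
[0.547, 0.101, 0.283]
[0.0, 7.0, 5.0]
[0.0, 14.0, 10.0]
[0.0, 20.0, 15.0]
[0.0, 26.0, 21.0]
[0.0, 32.0, 27.0]
[0.0, 38.0, 33.0]
[1.0, 44.0, 40.0]
[1.0, 49.0, 46.0]
[1.0, 53.0, 53.0]
[1.0, 58.0, 60.0]
```

apply_moves(
  motion=[
    [1,[0,7,5],0],
    [1,[0,14,10],0],
    [1,[0,20,15],0],
    [1,[0,26,21],0],
    [1,[0,32,27],0],
    [1,[0,38,33],0],
    [1,[0,44,40],0],
    [1,[0,49,46],0],
    [1,[0,53,53],0],
    [1,[0,58,60],0],
  ],
)

```text
time_s: 93.0
ee_pos: [0.5405, 0.0686, 0.1915]
orientation: [179.9, 0.2, -10.9]
wrist_force: [0.6, 1.2, 1.5]
grip_width: -0.0002
```

Run:
```python
from shut import *
p,r,s=pose();print(L(p,4),L(s["wrist_force"],1))
for c in("side","wrist"):
    bot.get_image(c);print(c,[L(d["point"]) for d in bot.mark_of(c,"lid_edge")[:1]])
e=lambda t:np.r_[O+yv*(.105-.21*np.cos(t)+.008*np.sin(t)),.108+.21*np.sin(t)+.008*np.cos(t)]
print(L(e(.5)))
for a in rows(.5,.12): print(L(a[0],0))
```

```text
[0.5405, 0.0686, 0.1915] [0.6, 1.2, 1.5]
side [[0.536, 0.04, 0.231]]
wrist [[0.537, 0.047, 0.228]]
[0.535, 0.037, 0.216]
[1.0, 3.0, 6.0]
[1.0, 7.0, 13.0]
[1.0, 10.0, 19.0]
[1.0, 13.0, 26.0]
[1.0, 15.0, 32.0]
[1.0, 18.0, 39.0]
[1.0, 20.0, 46.0]
[1.0, 21.0, 52.0]
[1.0, 23.0, 60.0]
[1.0, 24.0, 66.0]
```

apply_moves(
  motion=[
    [1,[0,3,6],0],
    [1,[0,7,13],0],
    [1,[0,10,19],0],
    [1,[0,13,26],0],
    [1,[0,15,32],0],
    [1,[0,18,39],0],
    [1,[0,20,46],0],
    [1,[0,21,52],0],
    [1,[0,23,60],0],
    [1,[0,24,66],0],
  ],
)

```text
time_s: 94.45
ee_pos: [0.5355, 0.0451, 0.1252]
orientation: [179.9, 0.3, -10.9]
wrist_force: [-0.4, -0.3, 1.3]
grip_width: -0.0003
```

Run:
```python
from shut import *
p,r,s=pose();print(L(p,4),L(s["wrist_force"],1))
for c in("side","wrist"):
    bot.get_image(c);print(c,[L(d["point"]) for d in bot.mark_of(c,"lid_edge")[:1]])
print("case y of TCP",(p[:2]-O)@yv)
```

```text
[0.5355, 0.0451, 0.1252] [-0.4, -0.3, 1.3]
side [[0.53, 0.013, 0.158]]
wrist [[0.53, 0.013, 0.159]]
case y of TCP -0.06764566698281319
```

apply_moves(
  motion=[
    [1,[0,2,4],0],
    [1,[0,4,8],0],
    [1,[0,6,12],0],
    [1,[0,8,15],0],
    [1,[0,9,18],0],
    [1,[0,10,20],0],
    [1,[0,10,22],0],
    [1,[0,10,23],0],
    [1,[0,10,24],0],
    [1,[0,10,24],0],
  ],
)

```text
time_s: 95.9
ee_pos: [0.5333, 0.035, 0.102]
orientation: [179.9, 0.3, -10.9]
wrist_force: [-1.5, -1.4, 5.1]
grip_width: -0.0001
```

apply_moves(
  motion=[
    [1,[0,0,1],0],
    [1,[0,0,2],0],
    [1,[0,0,3],0],
    [1,[0,0,4],0],
    [1,[0,0,5],0],
    [1,[0,0,6],0],
    [1,[0,0,7],0],
    [1,[0,0,7],0],
    [1,[0,0,7],0],
    [1,[0,0,7],0],
  ],
)

```text
time_s: 97.15
ee_pos: [0.5332, 0.0344, 0.0957]
orientation: [179.8, 0.3, -10.9]
wrist_force: [-1.9, -3.1, 8.2]
grip_width: -0.0
```

apply_moves(
  motion=[
    [1,[0,0,1],0],
    [1,[0,0,1.5],0],
    [1,[0,0,2],0],
    [1,[0,0,2.5],0],
    [1,[0,0,3],0],
    [1,[0,0,3],0],
    [1,[0,0,3],0],
    [1,[0,0,3],0],
    [1,[0,0,3],0],
    [1,[0,0,3],0],
  ],
)

```text
time_s: 98.4
ee_pos: [0.5331, 0.0345, 0.0925]
orientation: [179.8, 0.3, -10.9]
wrist_force: [0.9, 0.2, 0.5]
grip_width: 0.0001
```

Run:
```python
from shut import *
p,r,s=pose();print(L(p,4),L(s["wrist_force"],1))
for c in("side","wrist"):
    bot.get_image(c);print(c,[L(d["point"]) for d in bot.mark_of(c,"lid_edge")[:1]],[L(d["point"]) for d in bot.mark_of(c,"button_top")[:1]])
```

```text
[0.5331, 0.0345, 0.0925] [0.9, 0.2, 0.5]
side [[0.529, 0.008, 0.12]] [[0.527, -0.014, 0.127]]
wrist [[0.53, 0.009, 0.118]] [[0.523, -0.013, 0.12]]
```

The force fell to zero, so the catch seems to have clicked. I give one more gentle push to be sure, then lift slowly.

apply_moves(
  motion=[
    [1,[0,0,0.5],0],
    [1,[0,0,1],0],
    [1,[0,0,1.5],0],
    [1,[0,0,2],0],
    [1,[0,0,2],0],
    [1,[0,0,2],0],
    [1,[0,0,2],0],
    [1,[0,0,2],0],
    [1,[0,0,2],0],
    [1,[0,0,2],0],
  ],
)

```text
time_s: 99.95
ee_pos: [0.5331, 0.0344, 0.0906]
orientation: [179.8, 0.3, -10.9]
wrist_force: [-0.1, -0.5, -0.4]
grip_width: 0.0002
```

apply_moves(
  motion=[
    [1,[0,0,-1],0],
    [1,[0,0,-2],0],
    [1,[0,0,-3],0],
    [1,[0,0,-4],0],
    [1,[0,0,-5],0],
    [1,[0,0,-6],0],
    [1,[0,0,-8],0],
    [1,[0,0,-10],0],
    [1,[0,0,-12],0],
    [1,[0,0,-14],0],
  ],
)

```text
time_s: 101.2
ee_pos: [0.5332, 0.0344, 0.1048]
orientation: [179.8, 0.3, -10.9]
wrist_force: [0.0, -0.4, -0.4]
grip_width: -0.0001
```

Run:
```python
from shut import *
p,r,s=pose();print(L(p,4),L(s["wrist_force"],1))
for c in("side","wrist"):
    bot.get_image(c);print(c,[L(d["point"]) for d in bot.mark_of(c,"lid_edge")[:1]],[L(d["point"]) for d in bot.mark_of(c,"button_top")[:1]])
```

```text
[0.5332, 0.0344, 0.1048] [0.0, -0.4, -0.4]
side [[0.53, 0.006, 0.12]] [[0.526, -0.017, 0.125]]
wrist [[0.532, 0.011, 0.118]] [[0.521, -0.014, 0.122]]
```

Latched: the lid stays down with the hand off it. I raise well clear and take a last look.

apply_moves(
  motion=[
    [1,[0,0,-20],0],
    [1,[0,0,-50],0],
    [1,[0,0,-90],0],
    [1,[0,0,-130],0],
    [1,[0,0,-170],0],
    [1,[0,0,-210],0],
    [1,[0,0,-230],0],
    [1,[0,0,-240],0],
    [1,[0,0,-240],0],
    [1,[0,0,-240],0],
  ],
)

```text
time_s: 102.75
ee_pos: [0.534, 0.0348, 0.3433]
orientation: [179.8, 0.4, -10.9]
wrist_force: [0.4, -0.7, -0.3]
grip_width: 0.0
```

Run:
```python
from shut import *
im=bot.get_image("wrist");t=bot.get_image("side");bot.get_image("top")
for c in("side","wrist","top"): print(c,[L(d["point"]) for n in("lid_edge","button_top","fruit","tape","mug") for d in bot.mark_of(c,n)[:1]])
cv2.imwrite("pics/end.png",np.hstack([cv2.resize(im,(480,300)),cv2.resize(t[130:290,240:400],(300,300))]))
```

```text
side [[0.525, 0.009, 0.117], [0.525, -0.016, 0.126], [0.318, 0.436, 0.003], [0.784, 0.011, 0.003], [0.29, -0.44, 0.002]]
wrist [[0.531, 0.012, 0.12], [0.522, -0.014, 0.123], [0.319, 0.435, 0.0], [0.79, 0.011, -0.003], [0.288, -0.437, -0.002]]
top [[0.534, 0.012, 0.12], [0.524, -0.015, 0.126], [0.314, 0.437, -0.003], [0.788, 0.011, 0.001], [0.286, -0.436, 0.001]]
```

View pics/end.png

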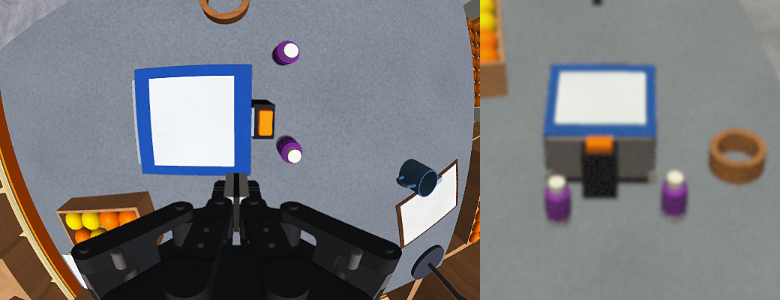

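Everything is in place, and the bystanders read the same positions as at the start. The button reads 2–4 mm lower than at first, so I compare its pixels with the first picture.

Run:
```python
from shut import *
for c,f in(("side","pics/side0.png"),("top","pics/top0.png")):
    for im in(cv2.imread(f),bot.get_image(c)):
        h=cv2.cvtColor(im,cv2.COLOR_BGR2HSV);q=proj([.526,-.016,.125],c)[0].astype(int);x,y=q
        o=cv2.inRange(h[y-14:y+15,x-16:x+17],(6,140,120),(22,255,255));b=cv2.inRange(h[y-50:y+20,x-50:x+50],(100,100,50),(125,255,255))
        yx=np.argwhere(o);bb=np.argwhere(b);print(c,len(yx),yx.mean(0)+[y-14,x-16],yx.min(0),yx.max(0),"lid",len(bb),bb.mean(0),bb.min(0),bb.max(0))
```

```text
side 114 [206.30701754 302.95614035] [12  9] [20 23] lid 764 [31.68586387 50.82198953] [10 21] [49 80]
side 109 [206.55045872 303.06422018] [13  9] [20 23] lid 772 [31.48704663 51.34715026] [10 21] [48 80]
top 116 [203.22413793 318.74137931] [ 7 11] [22 20] lid 774 [33.67958656 31.71447028] [7 0] [69 48]
top 126 [203.32539683 318.56349206] [ 7 11] [22 20] lid 251 [57.52988048 33.94422311] [44  0] [69 42]
```

The lid's pixels match the start and the button is off by only 0.25 px, about 1 mm. The last push met no force, so I press once more until there is firm contact, to be certain.

apply_moves(
  motion=[
    [1,[0,0,50],0],
    [1,[0,0,100],0],
    [1,[0,0,150],0],
    [1,[0,0,195],0],
    [1,[0,0,225],0],
    [1,[0,0,240],0],
    [1,[0,0,246],0],
    [1,[0,0,250],0],
    [1,[0,0,251],0],
    [1,[0,0,251],0],
  ],
)

```text
time_s: 105.0
ee_pos: [0.5335, 0.0345, 0.0943]
orientation: [179.9, 0.2, -10.9]
wrist_force: [-0.2, 0.0, -0.3]
grip_width: 0.0003
```

apply_moves(
  motion=[
    [1,[0,0,0.5],0],
    [1,[0,0,1],0],
    [1,[0,0,1.5],0],
    [1,[0,0,2],0],
    [1,[0,0,2.5],0],
    [1,[0,0,3],0],
    [1,[0,0,3],0],
    [1,[0,0,3],0],
    [1,[0,0,3],0],
    [1,[0,0,3],0],
  ],
)

```text
time_s: 106.25
ee_pos: [0.5335, 0.0345, 0.0913]
orientation: [179.9, 0.2, -10.9]
wrist_force: [-0.4, 0.1, -0.2]
grip_width: -0.0003
```

apply_moves(
  motion=[
    [1,[0,0,0.4],0],
    [1,[0,0,0.8],0],
    [1,[0,0,1.2],0],
    [1,[0,0,1.6],0],
    [1,[0,0,2],0],
    [1,[0,0,2],0],
    [1,[0,0,2],0],
    [1,[0,0,2],0],
    [1,[0,0,2],0],
    [1,[0,0,2],0],
  ],
)

```text
time_s: 107.5
ee_pos: [0.5335, 0.0346, 0.0892]
orientation: [179.9, 0.2, -10.8]
wrist_force: [0.0, 0.5, 0.5]
grip_width: -0.0001
```

apply_moves(
  motion=[
    [1,[0,0,0.4],0],
    [1,[0,0,0.8],0],
    [1,[0,0,1.2],0],
    [1,[0,0,1.6],0],
    [1,[0,0,2],0],
    [1,[0,0,2],0],
    [1,[0,0,2],0],
    [1,[0,0,2],0],
    [1,[0,0,2],0],
    [1,[0,0,2],0],
  ],
)

```text
time_s: 108.75
ee_pos: [0.5335, 0.0345, 0.0873]
orientation: [179.9, 0.2, -10.9]
wrist_force: [-0.8, -1.8, 3.2]
grip_width: 0.0003
```

apply_moves(
  motion=[
    [1,[0,0,0.4],0],
    [1,[0,0,0.8],0],
    [1,[0,0,1.2],0],
    [1,[0,0,1.2],0],
    [1,[0,0,1.2],0],
    [1,[0,0,1.2],0],
    [1,[0,0,1.2],0],
    [1,[0,0,1.2],0],
    [1,[0,0,1.2],0],
    [1,[0,0,1.2],0],
  ],
)

```text
time_s: 110.0
ee_pos: [0.5335, 0.0345, 0.0863]
orientation: [179.9, 0.2, -10.8]
wrist_force: [-2.6, -0.5, 7.0]
grip_width: 0.0001
```

apply_moves(
  motion=[
    [1,[0,0,0.6],0],
    [1,[0,0,1.2],0],
    [1,[0,0,1.8],0],
    [1,[0,0,2],0],
    [1,[0,0,2],0],
    [1,[0,0,2],0],
    [1,[0,0,2],0],
    [1,[0,0,2],0],
    [1,[0,0,2],0],
    [1,[0,0,2],0],
  ],
)

```text
time_s: 111.25
ee_pos: [0.5336, 0.0344, 0.085]
orientation: [179.9, 0.2, -10.8]
wrist_force: [-4.2, 0.6, 10.4]
grip_width: -0.0005
```

The contact is firm: force rises steadily to 10 N with the lid on its rim. I lift off, check and hand in.

apply_moves(
  motion=[
    [1,[0,0,-2],0],
    [1,[0,0,-5],0],
    [1,[0,0,-10],0],
    [1,[0,0,-30],0],
    [1,[0,0,-70],0],
    [1,[0,0,-120],0],
    [1,[0,0,-160],0],
    [1,[0,0,-180],0],
    [1,[0,0,-180],0],
    [1,[0,0,-180],0],
  ],
)

```text
time_s: 112.5
ee_pos: [0.5337, 0.0347, 0.264]
orientation: [179.9, 0.3, -10.8]
wrist_force: [0.7, -0.7, 0.2]
grip_width: 0.0001
```

Run:
```python
from shut import *
for c in("side","wrist"):
    bot.get_image(c);print(c,[L(d["point"]) for n in("lid_edge","button_top") for d in bot.mark_of(c,n)[:1]])
s=bot.observe();print(s["time_s"],L(s["wrist_force"],1));print(bot.sign_off())
```

```text
side [[0.53, 0.006, 0.114], [0.526, -0.017, 0.128]]
wrist [[0.531, 0.011, 0.117], [0.52, -0.015, 0.129]]
112.8 [-0.1, -0.3, 0.0]
the job is handed in; nothing more can be done
None
```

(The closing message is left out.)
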